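# Put away the micromanipulator kit: hang brackets level, lay holders in the rest

## Robot

A 6-joint arm with a two-finger parallel gripper is mounted at the origin on the work surface. World frame = base frame: x ahead of the robot, y to its left, z up, the work surface at z = 0. Lengths are in mm, angles in rad, forces in N, time in s.
With the tool pointing down it reaches from about 350 to 975 mm from the base axis. Payload 4.9 kg.
Tool frame: the origin (TCP) lies at the very end of the fingers, on their centre line; the grasp point (between the pads) lies 19 mm behind it; y points along the fingers, x is the direction in which the jaws open and shut, and the axes are right-handed (so a half turn about y gives the same grasp; the last joint's range is limited). The gripper opens to 85 mm and grips with 20 to 120 N. Pads are 22 mm wide; open, the fingers measure 114 mm over their backs; the gripper's body (76 mm by 85 mm) begins 54 mm behind the grasp point. The pads swing forward as they close: fully open they stand 13 mm farther back than shut.
Start: joints at [-1.362, 0.053, 1.613, -0, 1.476, -0.119], TCP at [201.22, -591.703, 231.304] pointing down, gripper open.
Joint ranges: [-3.01, 3.01], [-1.01, 2.22], [0.06, 2.58], [-1.02, 4.17], [0.09, 2.62], [-3.14, 3.14]. Speed limits (rad/s): [2.57, 2.57, 3.14, 3.14, 3.14, 3.14].

## Interface

Orientations are given as a unit quaternion [x, y, z, w].
In Python, from station import env, viewer gives the robot as it stands. The module is installed in compiled form; this text tells all that it offers.
- The arm moves only by the tool servo_tool, never from a script. Its argument "rows" is a list of rows, each a list of 7 numbers: the shift along the tool's x, y, z in mm, then the turn, a rotation vector about the tool's x, y, z in rad, then the gripper command: -1 is shut, 1 is fully open, values between are in proportion. A call has 1 to 8 rows; each row shifts and turns the commanded pose from where the row before left it, along the tool's axes as they then stand; what a row does not reach is not made up. A row lasts 1/8 s, in which the tool goes at most 62.5 mm and 10.7 degrees, less where a joint would pass 70% of its speed; a pose out of reach is approached as far as the arm can. A call with a gripper value outside its range is refused whole. The fingers move at their own pace and stop on an object; "newtons" is the grip in N (left out, the last holds). Time passes only in rows, so rows that do not move let the fingers close. It gives the time, the measured TCP pose, the force and the opening at its end, in the units of the state.
- env.observe(): the state, without advancing time (a new reading comes with each control period).
- viewer.capture(name): name is "scene" or "top" or "wrist"; returns (picture, depth): 400x640x3 uint8, blue, green, red; 400x640 float32, mm along the optical axis (not along the pixel's ray), 0 where there is no reading.
- viewer.camera_info(name): a dict with "vfov" (degrees; the focal length in pixels is half the picture's height over the tangent of half this angle, whatever the lens; pixels are square), "cx", "cy" (the principal point, pixels), "cam_to_world" (4x4, takes a point from camera to world coordinates). Camera axes: x right, y down, z forward; pixel columns grow to the right and rows downward; lengths in mm; the calibration is good to about 2 mm. A picture is of the moment at which its call begins: read the wrist's pose just before it. camera_info takes no time and is no camera call; for the wrist camera it gives the pose at the moment of the call.
- env.job_done(): hands the job in, once; it reports no verdict.
The state is a dict: "time_s": time; "q": joint angles; "dq": joint speeds; "tau": joint torques, N m; "tool_pos": TCP position; "orientation": TCP orientation; "ft_force": force on the tool from outside, world axes, zero at the start; "torque": the same for the moment, N m; "grip_width": opening from 0.0 (shut) to 1.0 (fully open).
Only numpy, scipy, OpenCV 4.12 (cv2) and the standard library are available. Lean on these libraries where they do the work, as an engineer would, in place of code of your own. Each camera call takes 0.05 s, during which the arm holds its last target. There are 200 camera calls.

## Task

Put the micromanipulator kit beside the microscope away. Hang each clamp bracket on the hook of its own colour, by whichever of its three holes makes it hang level, and draw each capillary holder out of the upright holder and lay it in a free trough of the sloped rest, lower end down against the stop. Some brackets and holders may be missing; do it in any order, and leave everything else on the table where it is.

Things in the scene. Friction and masses are not known exactly. Their poses are not given: they have to be found in the camera images.
- bracket_red: clamp bracket (may be absent): grey plastic plate 6 mm thick (x), 84 wide (y), 84 high, on a foot 50 x 84 x 4; 65 g, even about y = 0. Steel on the foot, 36 (x) mm, z 4 to 32, 195 g in all, painted red, 25 mm wide, centred at y = +29.5 mm. Three 14 mm holes along x, centres 50 mm high at y = -22, 0, +22. Stands on its foot; origin at the underside's centre. Grip plate above z 64
- hook_red: fixed hook stand: red post 159 mm high, 22 wide, on a white base; a steel peg 7 mm thick, 84 long, runs from the post along the stand's -x, roughly towards the robot, its end free, rising evenly (axis 149 mm high at the post, 173 at the tip). A black collar 22 mm across, 28 mm out, stops what hangs there. Nothing above. Origin under the post's peg face
- hook_red_seat (a point): middle of the open part of the red stand's peg, on its axis: 165 mm high, 56 mm from the post, 28 mm from the tip and from the collar. Axes as the stand's: z up, x level from tip to post
- bracket_blue: clamp bracket (may be absent): grey plastic plate 6 mm thick (x), 84 wide (y), 84 high, on a foot 50 x 84 x 4; 65 g, even about y = 0. Steel on the foot, 36 (x) mm, z 4 to 32, 195 g in all, painted blue, 25 mm wide, centred at y = -29.5 mm. Three 14 mm holes along x, centres 50 mm high at y = -22, 0, +22. Stands on its foot; origin at the underside's centre. Grip plate above z 64
- hook_blue: fixed hook stand: blue post 159 mm high, 22 wide, on a white base; a steel peg 7 mm thick, 84 long, runs from the post along the stand's -x, roughly towards the robot, its end free, rising evenly (axis 149 mm high at the post, 173 at the tip). A black collar 22 mm across, 28 mm out, stops what hangs there. Nothing above. Origin under the post's peg face
- hook_blue_seat (a point): middle of the open part of the blue stand's peg, on its axis: 165 mm high, 56 mm from the post, 28 mm from the tip and from the collar. Axes as the stand's: z up, x level from tip to post
- bracket_yellow: clamp bracket (may be absent): grey plastic plate 6 mm thick (x), 84 wide (y), 84 high, on a foot 50 x 84 x 4; 65 g, even about y = 0. Steel on the foot, 36 (x) mm, z 4 to 32, 195 g in all, painted yellow, two alike, 12.5 mm wide, at y = +-35.5 mm. Three 14 mm holes along x, centres 50 mm high at y = -22, 0, +22. Stands on its foot; origin at the underside's centre. Grip plate above z 64
- hook_yellow: fixed hook stand: yellow post 159 mm high, 22 wide, on a white base; a steel peg 7 mm thick, 84 long, runs from the post along the stand's -x, roughly towards the robot, its end free, rising evenly (axis 149 mm high at the post, 173 at the tip). A black collar 22 mm across, 28 mm out, stops what hangs there. Nothing above. Origin under the post's peg face
- hook_yellow_seat (a point): middle of the open part of the yellow stand's peg, on its axis: 165 mm high, 56 mm from the post, 28 mm from the tip and from the collar. Axes as the stand's: z up, x level from tip to post
- holder: fixed white upright holder block 160 (x) x 50 (y) x 70 mm high, with three square wells, 15 mm wide and 60 mm deep, in a row at x = -50, 0 and +50 mm. Origin: centre of its underside; yaw varies a little
- rod0: capillary holder (may be absent): steel rod 12 mm thick, 150 long, 60 g, black sleeve on its upper 50 mm, orange ring below it. Starts upright in the holder's well at x = -50 mm, lower end on the well floor 10 mm above the table, so 90 mm stand out. Origin: centre of its lower end; z along it to the sleeved end
- rod1: capillary holder (may be absent): steel rod 12 mm thick, 150 long, 60 g, black sleeve on its upper 50 mm, orange ring below it. Starts upright in the holder's well at x = 0 mm, lower end on the well floor 10 mm above the table, so 90 mm stand out. Origin: centre of its lower end; z along it to the sleeved end
- rod2: capillary holder (may be absent): steel rod 12 mm thick, 150 long, 60 g, black sleeve on its upper 50 mm, orange ring below it. Starts upright in the holder's well at x = 50 mm, lower end on the well floor 10 mm above the table, so 90 mm stand out. Origin: centre of its lower end; z along it to the sleeved end
- rest: fixed sloped rest on a blue base 150 (x) x 170 (y) mm: three white V troughs at y = -55, 0, +55 mm, each 85 long, 28 wide, sloping down at 45 degrees along its +x (away from the robot) to a stop plate. A rod lying home sticks out 65 mm above the trough. Origin: centre of the underside
- slot0_foot (a point): where the centre of a rod's lower end lies when the rod is home in the trough at y = -55 mm (35 mm above the table); the rod then rises from here at 45 degrees along the rest's -x, towards the robot
- slot1_foot (a point): where the centre of a rod's lower end lies when the rod is home in the trough at y = 0 mm (35 mm above the table); the rod then rises from here at 45 degrees along the rest's -x, towards the robot
- slot2_foot (a point): where the centre of a rod's lower end lies when the rod is home in the trough at y = 55 mm (35 mm above the table); the rod then rises from here at 45 degrees along the rest's -x, towards the robot
- dish: bystander, loose: clear flat dish, 60 mm across, 14 mm high. Origin: centre of the underside
- bottle: bystander, loose: small amber bottle, 48 mm across, 85 mm high. Origin: centre of the underside
- objective: bystander, loose: aluminium microscope objective, 34 mm across, 44 mm high, upright. Origin: centre of the underside
- slidebox: bystander, loose: green slide box 90 x 50 x 30 mm. Origin: centre of the underside
- jar: bystander, loose: small jar, 52 mm across, 55 mm high. Origin: centre of the underside
- mouse: bystander, loose: white computer mouse, round, 62 mm across, on a black pad. Origin: centre of the underside
Not all that is in view belongs to the job. What is shaped like the hook_yellow but turquoise is not meant.

How it is judged:
By the outcome, as a careful person would: the job done as asked, in the order asked, and still so for the second after the job is handed in, with the robot touching nothing.
Of bracket_red, bracket_blue, bracket_yellow only 2 to 3 are there at a start; the rules pass over those that are not, and their reading is None.
Of rod0, rod1, rod2 only 2 to 3 are there at a start; the rules pass over those that are not, and their reading is None.
At some moment in a run one of bracket_red, bracket_blue, bracket_yellow may be knocked a few centimetres aside while the robot is not near it.
It also fails if it takes over 210 s, if anything falls off the work surface, if the arm or the gripper's body presses on something with over 40 N, if the wrist force passes 120 N, or if a joint passes its speed limit or range.

## Working session

There is one attempt and no reset: what is moved stays moved. The work goes in short steps, Python scripts to look and compute and a tool call to move; the robot and the scene stay as the last step left them, time stands still between calls to the robot, and variables do not carry over. Pictures are saved under pics/ and viewed, about 12 in all and at most 16, crops included, and the job is handed in when it is done.

Besides the shell and the picture viewer there is one more tool, called after "Emit:" as a command line: name --pt "numbers of a row" for each row, then --argument value for the rest. servo_tool: Moves the arm, as the interface text tells. Its arguments: {"type":"object","properties":{"rows":{"type":"array","items":{"type":"array","items":{"type":"number"}}},"newtons":{"type":"number"}},"required":["rows"]}

```bash
mkdir -p pics
cat > h.py <<'E'
import numpy as np, cv2
from station import env, viewer
from scipy.spatial.transform import Rotation as R
def cap(n):
    ci=viewer.camera_info(n); p,d=viewer.capture(n)
    return p,d,ci
def f(ci): return 200/np.tan(np.radians(ci['vfov'])/2)
def pt(ci,u,v,z):   # depth point
    return (np.array(ci['cam_to_world'])@np.array([(u-ci['cx'])/f(ci)*z,(v-ci['cy'])/f(ci)*z,z,1]))[:3]
def cloud(ci,d):
    v,u=np.mgrid[0:400,0:640]; F=f(ci)
    P=np.stack([(u-ci['cx'])/F*d,(v-ci['cy'])/F*d,d,np.ones_like(d)],-1)
    return (P@np.array(ci['cam_to_world']).T)[...,:3]
def plane(ci,u,v,h):
    M=np.array(ci['cam_to_world']); r=M[:3,:3]@np.array([(u-ci['cx'])/f(ci),(v-ci['cy'])/f(ci),1]); o=M[:3,3]
    return o+r*(h-o[2])/r[2]
E
python3 - <<'E'
from h import *
for n in ("scene","top"):
    p,d,ci=cap(n); cv2.imwrite(f"pics/{n}0.png",p); np.savez(f"{n}0.npz",p=p,d=d,M=ci['cam_to_world'],vf=ci['vfov'],cx=ci['cx'],cy=ci['cy'])
    print(n,ci, d.min(),d.max())
print(env.observe())
E
```

```text
scene {'vfov': 49.63246265755346, 'cx': 307.9877693193719, 'cy': 200.17356562928885, 'cam_to_world': array([[ 6.20131754e-01,  6.32869273e-01, -4.63587199e-01,
         1.19719749e+03],
       [ 7.84481861e-01, -5.04014563e-01,  3.61327455e-01,
        -5.02928730e+02],
       [-4.98165588e-03, -5.87746377e-01, -8.09029900e-01,
         1.30089818e+03],
       [ 0.00000000e+00,  0.00000000e+00,  0.00000000e+00,
         1.00000000e+00]])} 0.0 3867.5059
top {'vfov': 42.942152334112, 'cx': 321.06079483486496, 'cy': 199.2476205256844, 'cam_to_world': array([[-1.34562856e-02, -9.97375533e-01,  7.11405261e-02,
         3.94545279e+02],
       [-9.99808382e-01,  1.44324302e-02,  1.32251713e-02,
         1.50721349e+01],
       [-1.42171929e-02, -7.09489326e-02, -9.97378624e-01,
         1.75491696e+03],
       [ 0.00000000e+00,  0.00000000e+00,  0.00000000e+00,
         1.00000000e+00]])} 0.0 2608.83
{'time_s': 0.1, 'q': array([-1.36199195e+00,  5.33003118e-02,  1.61415874e+00,  1.06205617e-05,
        1.47604182e+00, -1.19026175e-01]), 'dq': array([ 0.00025372, -0.00119109, -0.0042338 , -0.00171449, -0.00326131,
       -0.00121892]), 'tau': array([ 1.71995166e-04, -3.94905710e+01, -3.71361351e+01, -1.52842981e-04,
        3.95689261e-03, -1.48895552e-06]), 'tool_pos': array([ 201.11122612, -591.1514937 ,  230.17888585]), 'orientation': array([-0.5744307 ,  0.41220241, -0.4112115 ,  0.57534655]), 'ft_force': array([ 0.4448025 , -0.30451166, -0.26367883]), 'torque': array([ 0.0081434 , -0.00335168,  0.0134144 ]), 'grip_width': 1.000368325877238}
```

View pics/top0.png

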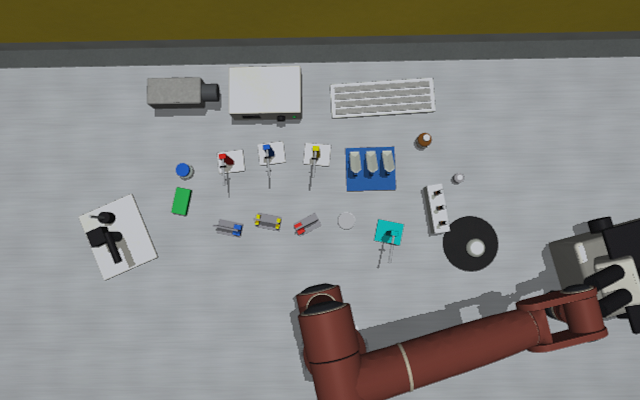

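View pics/scene0.png

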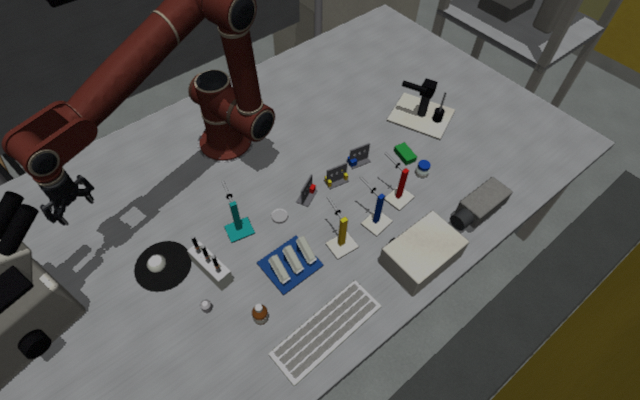

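Top view: brackets blue (229,228), yellow (267,222) and red (307,225). Hooks red (230,160), blue (270,152) and yellow (316,152), with a turquoise decoy at (388,235). The rest is at (371,168) and looks empty. The holder is at (437,208) with three rods. Next I'll take rough positions from depth.

Run:
```python
from h import *
for n in ("top","scene"):
    z=np.load(n+"0.npz"); ci=dict(cam_to_world=z['M'],vfov=float(z['vf']),cx=float(z['cx']),cy=float(z['cy'])); p=z['p'];P=cloud(ci,z['d'])
    hsv=cv2.cvtColor(p,cv2.COLOR_BGR2HSV)
    print(n)
    for nm,lo,hi in (("red",(0,150,80),(6,255,255)),("blue",(105,150,60),(125,255,255)),("yellow",(25,150,80),(35,255,255)),("turq",(85,150,60),(98,255,255)),("green",(50,150,50),(75,255,255))):
        m=cv2.inRange(hsv,lo,hi); k,l,st,c=cv2.connectedComponentsWithStats(m)
        for i in range(1,k):
            if 8<=st[i,4]<3000:
                q=P[l==i]; q=q[(q[:,0]>250)&(q[:,0]<1000)&(abs(q[:,1])<700)&(q[:,2]<200)]
                if len(q)>4: print(nm,st[i,4],c[i].round(),'mean',q.mean(0).round(),'zmax',q[:,2].max().round(),'ext',np.ptp(q,0).round())
```

```text
top
red 33 [222. 156.] mean [650. 348. 160.] zmax 164.0 ext [14. 20. 14.]
red 21 [298. 225.] mean [432. 119.  31.] zmax 42.0 ext [13. 21. 20.]
red 31 [301. 231.] mean [412. 109.  36.] zmax 73.0 ext [17. 23. 49.]
blue 29 [266. 147.] mean [678. 208. 159.] zmax 169.0 ext [13. 20. 16.]
blue 1303 [369. 173.] mean [ 608. -130.   12.] zmax 82.0 ext [150. 166.  84.]
blue 136 [182. 169.] mean [624. 505.  56.] zmax 66.0 ext [42. 44. 20.]
blue 31 [238. 227.] mean [428. 322.  32.] zmax 42.0 ext [14. 24. 15.]
blue 29 [236. 233.] mean [408. 326.  36.] zmax 73.0 ext [14. 25. 46.]
yellow 30 [316. 148.] mean [671.  52. 161.] zmax 171.0 ext [15. 16. 19.]
yellow 11 [258. 216.] mean [462. 252.  34.] zmax 42.0 ext [10.  8. 14.]
yellow 14 [278. 220.] mean [449. 184.  33.] zmax 40.0 ext [14. 11. 15.]
yellow 14 [257. 222.] mean [442. 257.  32.] zmax 41.0 ext [10. 15. 33.]
yellow 15 [277. 226.] mean [428. 187.  37.] zmax 88.0 ext [13. 13. 63.]
turq 498 [388. 231.] mean [ 405. -189.   23.] zmax 168.0 ext [ 83.  95. 172.]
green 365 [181. 201.] mean [519. 516.  31.] zmax 43.0 ext [90. 66. 22.]
scene
red 25 [405
[... 158 characters left out ...]
 321.  27.] zmax 35.0 ext [21. 35. 24.]
blue 92 [424. 165.] mean [624. 501.  52.] zmax 61.0 ext [42. 50. 17.]
blue 25 [381. 196.] mean [678. 206. 155.] zmax 161.0 ext [16. 21. 11.]
blue 996 [288. 268.] mean [ 633. -148.    8.] zmax 51.0 ext [150. 168.  51.]
yellow 11 [345. 174.] mean [460. 252.  27.] zmax 34.0 ext [27. 33. 35.]
yellow 14 [329. 181.] mean [445. 185.  25.] zmax 34.0 ext [15. 27. 37.]
yellow 27 [343. 220.] mean [666.  54. 146.] zmax 161.0 ext [ 85.  99. 162.]
turq 22 [232. 204.] mean [ 395. -191.  150.] zmax 160.0 ext [117.  63. 158.]
turq 396 [239. 230.] mean [ 407. -196.    9.] zmax 70.0 ext [92. 98. 70.]
green 222 [406. 153.] mean [525. 512.  27.] zmax 36.0 ext [90. 65. 29.]
```

```bash
cat >> h.py <<'E'
def pose():
    s=env.observe(); return np.array(s['tool_pos']),R.from_quat(s['orientation']),s
def down(jaw_deg):
    """tool pointing down, jaw axis (tool x) at jaw_deg from world x"""
    a=np.radians(jaw_deg); x=np.array([np.cos(a),np.sin(a),0]); y=np.array([0,0,-1.]); return R.from_matrix(np.c_[x,y,np.cross(x,y)])
def row(p1,R1,N=None,p0=None,R0=None):
    if p0 is None: p0,R0,_=pose()
    t=R0.inv().apply(np.array(p1)-p0); w=(R0.inv()*R1).as_rotvec()
    if N is None: N=int(np.ceil(max(np.linalg.norm(t)/55,np.linalg.norm(w)/0.18,1)))
    A=sum(R.from_rotvec(w/N*k).as_matrix() for k in range(N)); s=np.linalg.solve(A,t)
    print(f"N={N} row",s.round(1).tolist(),(w/N).round(4).tolist(),"(max %.0f mm/row)"%np.linalg.norm(s)); return N
def st():
    s=env.observe(); print('t %.2f'%s['time_s'],'pos',np.round(s['tool_pos'],1),'F',np.round(s['ft_force'],1),'g %.3f'%s['grip_width'])
    print('axes x',np.round(R.from_quat(s['orientation']).as_matrix()[:,0],3),'y',np.round(R.from_quat(s['orientation']).as_matrix()[:,1],3),'q',np.round(s['q'],2))
E
python3 - <<'E'
from h import *
st(); p,r,s=pose()
ci=viewer.camera_info("wrist"); M=np.array(ci['cam_to_world']); print(ci['vfov'],ci['cx'],ci['cy'])
Rt=r.as_matrix(); print('cam in tool', (Rt.T@(M[:3,3]-p)).round(1)); print((Rt.T@M[:3,:3]).round(3))
z=np.load("top0.npz"); ci=dict(cam_to_world=z['M'],vfov=float(z['vf']),cx=float(z['cx']),cy=float(z['cy']))
for uv,h in (((437,208),70),((307,225),84),((229,228),84),((267,222),84)): print(uv,plane(ci,*uv,h).round(0))
row([500,-330,330],down(90)); row([500,-330,330],down(-90))
E
```

```text
t 0.10 pos [ 201.1 -591.2  230.2] F [ 0.4 -0.3 -0.3] g 1.000
axes x [ 0.322 -0.947 -0.002] y [-0.     0.002 -1.   ] q [-1.36  0.05  1.61  0.    1.48 -0.12]
60.67938113116223 316.1044338372227 204.76166393932874
cam in tool [   0.3 -141.8   77.8]
[[ 1.     0.001  0.   ]
 [-0.    -0.301  0.954]
 [ 0.001 -0.954 -0.301]]
(437, 208) [ 480. -346.   70.]
(307, 225) [430.  85.  84.]
(229, 228) [423. 341.  84.]
(267, 222) [441. 216.  84.]
N=16 row [28.3, -6.3, 21.2] [-0.0002, -0.1759, -0.0] (max 36 mm/row)
N=8 row [-25.4, -12.4, 42.9] [0.0, 0.041, -0.0002] (max 51 mm/row)
```

Run:
```python
from h import *
row([590,-250,320],down(-90),12)
```

```text
N=12 row [-22.4, -7.5, 37.1] [0.0, 0.0273, -0.0002] (max 44 mm/row)
```

Emit:
servo_tool --pt "-22.4 -7.5 37.1 0 0.0273 0 1" --pt "-22.4 -7.5 37.1 0 0.0273 0 1" --pt "-22.4 -7.5 37.1 0 0.0273 0 1" --pt "-22.4 -7.5 37.1 0 0.0273 0 1" --pt "-22.4 -7.5 37.1 0 0.0273 0 1" --pt "-22.4 -7.5 37.1 0 0.0273 0 1" --pt "-22.4 -7.5 37.1 0 0.0273 0 1" --pt "-22.4 -7.5 37.1 0 0.0273 0 1"

```text
time_s: 1.1
tool_pos: [449.1, -348.2, 291.0]
orientation: [-0.526, 0.472, -0.472, 0.526]
ft_force: [0.4, -0.5, 0.2]
grip_width: 0.999
```

Emit:
servo_tool --pt "-22.4 -7.5 37.1 0 0.0273 0 1" --pt "-22.4 -7.5 37.1 0 0.0273 0 1" --pt "-22.4 -7.5 37.1 0 0.0273 0 1" --pt "-22.4 -7.5 37.1 0 0.0273 0 1" --pt "0 0 0 0 0 0 1"

```text
time_s: 1.72
tool_pos: [591.8, -248.2, 321.0]
orientation: [-0.501, 0.499, -0.499, 0.501]
ft_force: [-0.1, 0.0, 0.0]
grip_width: 0.998
```

Run:
```python
from h import *
st()
p,d,ci=cap("wrist"); cv2.imwrite("pics/w1.png",p); np.savez("w1.npz",p=p,d=d,M=ci['cam_to_world'],vf=ci['vfov'],cx=ci['cx'],cy=ci['cy'])
```

```text
t 1.73 pos [ 591.8 -248.2  321. ] F [-0.1  0.   0. ] g 0.998
axes x [ 0.004 -1.    -0.   ] y [-0.  0. -1.] q [-0.51  0.05  1.46  0.    1.62  1.05]
```

View pics/w1.png

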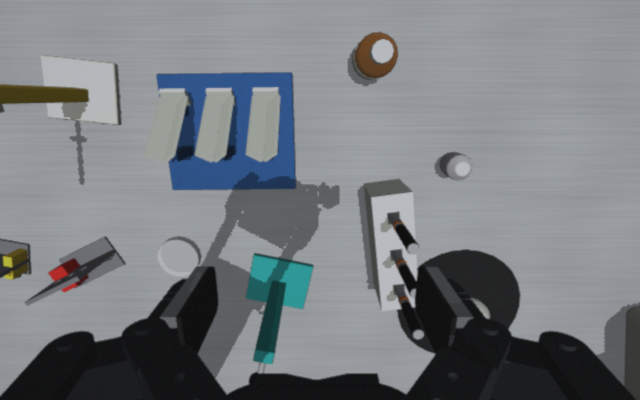

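Wrist view: holder at (390,245) with three rods, and the rest base corners at (157,73), (293,72), (296,188) and (173,190), troughs empty. The bottle is at (377,52) and the objective at (459,166). Next: measure the holder, rods and rest.

```bash
cat >> h.py <<'E'
def load(n):
    z=np.load(n+".npz"); ci=dict(cam_to_world=z['M'],vfov=float(z['vf']),cx=float(z['cx']),cy=float(z['cy'])); return z['p'],z['d'],ci
def save(n,cam="wrist"):
    p,d,ci=cap(cam); cv2.imwrite(f"pics/{n}.png",p); np.savez(n+".npz",p=p,d=d,M=ci['cam_to_world'],vf=ci['vfov'],cx=ci['cx'],cy=ci['cy']); return p,d,ci
def rect(q): return cv2.minAreaRect(q[:,:2].astype(np.float32))
E
python3 - <<'E'
from h import *
p,d,ci=load("w1"); P=cloud(ci,d); hsv=cv2.cvtColor(p,cv2.COLOR_BGR2HSV)
box=lambda a,b,c,e:(P[...,0]>a)&(P[...,0]<b)&(P[...,1]>c)&(P[...,1]<e)&(d>0)
H=box(370,600,-420,-280)
q=P[H&(abs(P[...,2]-70)<3)]; print('holder top',len(q),rect(q),q[:,2].mean())
q=P[H&(P[...,2]>150)&(P[...,2]<166)]; print(len(q))
m=(H&(P[...,2]>140)&(P[...,2]<170)).astype(np.uint8); k,l,s,c=cv2.connectedComponentsWithStats(m)
for i in range(1,k):
    if s[i,4]>15:
        qq=P[l==i]; t=qq[qq[:,2]>156]; print('rod top',s[i,4],c[i].round(0),qq[:,2].max().round(1),t[:,:2].mean(0).round(1) if len(t) else None, len(t), plane(ci,*c[i],155).round(1))
m=cv2.inRange(hsv,(105,120,40),(125,255,255))>0
q=P[m&box(500,750,-260,-20)&(P[...,2]<25)]; print('rest',rect(q),np.median(q[:,2]))
# corners from image contour at the base top height
cs,_=cv2.findContours(cv2.morphologyEx((m).astype(np.uint8),cv2.MORPH_CLOSE,np.ones((25,25))),cv2.RETR_EXTERNAL,cv2.CHAIN_APPROX_NONE)
c=max(cs,key=cv2.contourArea); b=cv2.approxPolyDP(c,8,True)[:,0]
for u in b: print(u,plane(ci,*u,np.median(q[:,2])).round(1))
q=P[box(500,750,-260,-20)&(P[...,2]>25)]; print('trough zmax',np.percentile(q[:,2],[50,99]))
E
```

```text
holder top 3261 ((480.0727233886719, -350.37921142578125), (161.49635314941406, 50.439369201660156), 8.03610897064209) 69.24841934690562
409
rod top 221 [411. 245.] 161.1 [ 530.5 -342.6] 129 [ 532.  -341.6  155. ]
rod top 153 [411. 287.] 160.1 [ 481.5 -346.9] 58 [ 485.2 -346.2  155. ]
rod top 222 [416. 328.] 160.7 [ 431.9 -356.6] 107 [ 434.7 -355.4  155. ]
rest ((622.8759155273438, -134.3472900390625), (148.13644409179688, 167.9091796875), 0.9013245701789856) 9.129480374165809
[291  74] [ 696.6 -216.7    9.1]
[157  75] [694.7 -50.    9.1]
[159  87] [680.6 -50.6   9.1]
[186  89] [678.3 -84.3   9.1]
[173 188] [549.6 -52.3   9.1]
[294 187] [ 551.8 -218.2    9.1]
trough zmax [385.14273295 406.56498453]
```

Run:
```python
from h import *
p,d,ci=load("w1"); P=cloud(ci,d)
a=np.radians(.7); c=np.array([622.9,-134.4]); D=P[...,:2]-c; X=D@[np.cos(a),np.sin(a)]; Y=D@[-np.sin(a),np.cos(a)]
for y in (-55,0,55):
    print(y)
    for x in range(-70,80,6):
        m=(abs(X-x)<3)&(abs(Y-y)<20)&(d>0)&(P[...,2]<150)
        b=[]
        for yy in range(-18,19,4):
            mm=m&(abs(Y-y-yy)<2); b.append(int(np.median(P[...,2][mm])) if mm.sum()>1 else -1)
        print(x,b)
```

```text
-55
-70 [9, 8, 9, 9, 9, 8, 9, 8, 9, 9]
-64 [9, 9, 9, 8, 9, 8, 9, 8, 9, 8]
-58 [8, 9, 9, 9, 8, 8, 9, 9, 9, 9]
-52 [9, 9, 8, 8, 9, 8, 9, 8, 9, 9]
-46 [9, 8, 9, 8, 9, 9, 9, 9, 9, 9]
-40 [9, 9, 8, 9, 8, 9, 8, 9, 9, 9]
-34 [9, 8, 8, 9, 8, 9, 8, 9, 9, 8]
-28 [9, 9, 8, 9, 9, -1, -1, -1, -1, -1]
-22 [9, 9, 9, 63, 88, 87, 89, -1, -1, -1]
-16 [8, 9, 9, 91, 87, 85, 90, 93, 95, -1]
-10 [9, 94, 89, 86, 80, 80, 86, 91, 95, 94]
-4 [9, 88, 85, 81, 75, 74, 79, 85, 89, 88]
2 [9, 82, 79, 73, 67, 68, 73, 80, 84, 82]
8 [9, 76, 72, 67, 62, 61, 68, 73, 77, 75]
14 [9, 69, 67, 62, 56, 56, 62, 67, 71, 70]
20 [9, 63, 61, 56, 51, 49, 56, 61, 66, 64]
26 [10, 57, 56, 51, 45, 44, 49, 55, 60, 57]
32 [9, 51, 50, 43, 38, 38, 43, 49, 53, 51]
38 [9, 46, 43, 38, 33, 32, 38, 43, 47, 46]
44 [9, 40, 38, 34, 32, 32, 34, 37, 42, 40]
50 [9, 31, 38, 39, 38, 38, 39, 39, 38, -1]
56 [9, 9, 38, 39, 38, 38, 38, 38, 38, 9]
62 [8, 9, 8, 9, 9, 9, 9, 8, 8, 9]
68 [9, 9, 8, 9, 8, 9, 9, 9, 9, 8]
74 [8, 8, 8, 9, 8, 8, 8, 7, 9, 8]
0
-70 [9, 9, 9, 9, 8, 9, 9, 9, 9, 8]
-64 [9, 9, 8, 9, 9, 9, 9, 9, 8, 9]
-58 [9, 8, 9, 9, 9, 9, 8, 9, 8, 9]
-52 
[... 1168 characters left out ...]
 [-1, -1, 9, 42, 65, 87, 89, -1, -1, -1]
-16 [-1, 94, 92, 43, 46, 84, 89, 93, 10, -1]
-10 [94, 95, 10, 9, 10, 78, 84, 89, 94, 93]
-4 [89, 89, 10, 9, 10, 72, 78, 84, 89, 89]
2 [81, 82, 10, 10, 37, 66, 71, 78, 83, 82]
8 [75, 75, 10, 9, 10, 59, 66, 73, 77, 78]
14 [9, 69, 10, 10, 9, 55, 60, 67, 71, 40]
20 [9, 64, 33, 10, 10, 47, 54, 61, 65, -1]
26 [9, 57, 10, 18, 41, 44, 49, 54, 59, 59]
32 [9, 30, 9, 14, 39, 38, 43, 48, 53, 52]
38 [9, 29, 24, 34, 31, 32, 36, 43, 47, 46]
44 [9, 29, 10, 34, 33, 33, 33, 37, 41, 41]
50 [9, 32, 36, 38, 39, 38, 39, 39, 38, -1]
56 [9, 10, 11, 37, 38, 38, 39, 38, 38, 7]
62 [9, 8, 9, 9, 8, 9, 9, 9, 9, 9]
68 [8, 9, 8, 9, 9, 9, 8, 8, 8, 8]
74 [8, 8, 8, 8, 8, 8, 8, 7, 8, 8]
```

```bash
cat >> h.py <<'E'
hc,hy=np.array([480.1,-350.4]),np.radians(8.0)
rodxy=[hc+k*50*np.array([np.cos(hy),np.sin(hy)]) for k in (-1,0,1)]
rc,ry=np.array([622.9,-134.4]),np.radians(.7)
def foot(j):
    y=(-55,0,55)[j]; return np.r_[rc+44*np.array([np.cos(ry),np.sin(ry)])+y*np.array([-np.sin(ry),np.cos(ry)]),35]
ex=np.array([np.cos(ry),np.sin(ry),0]); U=(-ex+[0,0,1])/2**.5; Nn=(ex+[0,0,1])/2**.5
RG=down(-90+.7); RT=RG*R.from_rotvec([np.pi/4,0,0])
def seq(*wps):
    p0,R0,_=pose()
    for w in wps: row(w[0],w[1],w[2] if len(w)>2 else None,p0,R0); p0,R0=np.array(w[0]),w[1]
E
python3 - <<'E'
from h import *
print(rodxy,foot(0),foot(1),foot(2)); print(RT.as_matrix().round(2))
r=rodxy[2]
seq((np.r_[r,205],RG),(np.r_[r,110],RG),(np.r_[r,200],RG),(foot(2)+100*U+110*Nn,RT),(foot(2)+105*U+6*Nn,RT))
E
```

```text
[array([ 430.58659656, -357.35865505]), array([ 480.1, -350.4]), array([ 529.61340344, -343.44134495])] [ 667.56865131 -188.85834729   35.        ] [ 666.89671627 -133.86245196   35.        ] [666.22478122 -78.86655663  35.        ]
[[ 0.01  0.71  0.71]
 [-1.    0.01  0.01]
 [-0.   -0.71  0.71]]
N=3 row [31.3, 38.6, -20.5] [0.0004, -0.0033, -0.0001] (max 54 mm/row)
N=2 row [0.0, 47.5, 0.0] [0.0, 0.0, 0.0] (max 48 mm/row)
N=2 row [0.0, -45.0, 0.0] [0.0, 0.0, 0.0] (max 45 mm/row)
N=6 row [-43.8, 10.7, 22.9] [0.1309, -0.0, 0.0] (max 51 mm/row)
N=2 row [-0.0, -2.5, -52.0] [0.0, 0.0, 0.0] (max 52 mm/row)
```

Emit:
servo_tool --pt "31.3 38.6 -20.5 0 -0.003 0 0.6" --pt "31.3 38.6 -20.5 0 -0.003 0 0.6" --pt "31.3 38.6 -20.5 0 -0.003 0 0.6" --pt "0 0 0 0 0 0 0.6" --pt "0 0 0 0 0 0 0.6"

```text
time_s: 2.4
tool_pos: [528.6, -344.5, 206.1]
orientation: [-0.502, 0.498, -0.498, 0.502]
ft_force: [0.8, 0.8, 0.8]
grip_width: 0.8
```

Run:
```python
from h import *
st(); r=rodxy[2]
seq((np.r_[r,110],RG,4))
p,d,ci=save("w2"); P=cloud(ci,d)
m=((P[...,0]>370)&(P[...,0]<600)&(P[...,1]>-400)&(P[...,1]<-300)&(P[...,2]>154)&(P[...,2]<164)).astype(np.uint8); k,l,s,c=cv2.connectedComponentsWithStats(m)
for i in range(1,k):
    if s[i,4]>15: print('rod top',s[i,4],c[i].round(0),P[l==i].mean(0).round(1))
```

```text
t 2.40 pos [ 528.6 -344.5  206.1] F [0.8 0.8 0.8] g 0.800
axes x [ 0.008 -1.     0.   ] y [ 0. -0. -1.] q [-0.7   0.08  1.62  0.    1.43  0.87]
N=4 row [-0.3, 24.0, 0.3] [-0.0001, -0.001, 0.0] (max 24 mm/row)
rod top 357 [313. 230.] [ 530.6 -342.9  158.6]
rod top 319 [324. 302.] [ 481.5 -350.   158.4]
rod top 291 [333. 365.] [ 432.4 -356.9  158.3]
```

Emit:
servo_tool --pt "-0.4 24 0.5 0 0 0 0.6" --pt "-0.4 24 0.5 0 0 0 0.6" --pt "-0.4 24 0.5 0 0 0 0.6" --pt "-0.4 24 0.5 0 0 0 0.6" --pt "0 0 0 0 0 0 -1" --pt "0 0 0 0 0 0 -1" --pt "0 0 0 0 0 0 -1" --pt "0 0 0 0 0 0 -1" --newtons 50

```text
time_s: 3.45
tool_pos: [532.1, -343.0, 111.8]
orientation: [-0.502, 0.497, -0.499, 0.503]
ft_force: [1.1, 0.9, 4.6]
grip_width: 0.123
```

Run:
```python
from h import *
st(); p0,_,_=pose()
seq((p0+[0,0,90],RG,3),(foot(2)+100*U+110*Nn,RT,6),(foot(2)+105*U+8*Nn,RT,3))
```

```text
t 3.45 pos [ 532.1 -343.   111.8] F [1.1 0.9 4.6] g 0.123
axes x [ 0.009 -1.     0.002] y [ 0.003 -0.002 -1.   ] q [-0.69  0.17  1.69  0.    1.28  0.87]
N=3 row [0.0, -30.0, 0.1] [-0.0009, -0.001, 0.0006] (max 30 mm/row)
N=6 row [-43.8, 10.9, 22.4] [0.1309, -0.0, 0.0] (max 50 mm/row)
N=3 row [-0.0, -1.7, -34.0] [0.0, 0.0, 0.0] (max 34 mm/row)
```

Emit:
servo_tool --pt "0 -30 0 0 0 0 -1" --pt "0 -30 0 0 0 0 -1" --pt "0 -30 0 0 0 0 -1" --pt "0 0 0 0 0 0 -1"

```text
time_s: 3.95
tool_pos: [532.4, -343.7, 203.1]
orientation: [-0.502, 0.495, -0.5, 0.502]
ft_force: [-0.5, -0.1, -0.8]
grip_width: 0.126
```

Emit:
servo_tool --pt "-43.8 10.9 22.4 0.131 0 0 -1" --pt "-43.8 10.9 22.4 0.131 0 0 -1" --pt "-43.8 10.9 22.4 0.131 0 0 -1" --pt "-43.8 10.9 22.4 0.131 0 0 -1" --pt "-43.8 10.9 22.4 0.131 0 0 -1" --pt "-43.8 10.9 22.4 0.131 0 0 -1" --pt "0 0 0 0 0 0 -1" --pt "0 0 0 0 0 0 -1"

```text
time_s: 4.95
tool_pos: [672.6, -78.4, 179.9]
orientation: [-0.272, 0.27, -0.65, 0.656]
ft_force: [-0.0, -0.9, -0.0]
grip_width: 0.125
```

Run:
```python
from h import *
st(); seq((foot(2)+107*U+8*Nn,RT,4),(foot(2)+107*U,RT))
save("w3")
```

```text
t 4.95 pos [672.6 -78.4 179.9] F [-0.  -0.9 -0. ] g 0.125
axes x [ 0.009 -1.    -0.   ] y [ 0.706  0.007 -0.708] q [-0.32 -0.17  2.06  0.46  0.55  0.93]
N=4 row [0.1, -2.2, -24.7] [0.0004, -0.0005, 0.0005] (max 25 mm/row)
N=1 row [-0.0, -0.0, -8.0] [0.0, 0.0, 0.0] (max 8 mm/row)
```

View pics/w3.png

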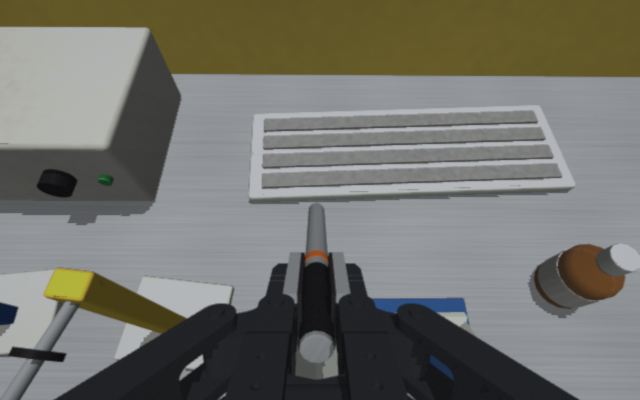

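The rod is gripped straight, in line with the jaws, with its tip at (317,207). The yellow hook is to the left and clear.

Emit:
servo_tool --pt "0 -2 -24.7 0 0 0 -1" --pt "0 -2 -24.7 0 0 0 -1" --pt "0 -2 -24.7 0 0 0 -1" --pt "0 -2 -24.7 0 0 0 -1" --pt "0 0 -3 0 0 0 -1" --pt "0 0 -3 0 0 0 -1" --pt "0 0 0 0 0 0 -1"

```text
time_s: 5.88
tool_pos: [594.3, -79.7, 113.9]
orientation: [-0.271, 0.269, -0.651, 0.656]
ft_force: [-0.3, 0.2, -0.4]
grip_width: 0.125
```

Run:
```python
from h import *
st(); seq((foot(2)+107*U,RT),(foot(2)+101.8*U,RT)); p,_,_=pose(); e=p-foot(2); print('u',e@U,'n',e@Nn,'y',e@[-np.sin(ry),np.cos(ry),0])
```

```text
t 5.88 pos [594.3 -79.7 113.9] F [-0.3  0.2 -0.4] g 0.125
axes x [ 0.009 -1.     0.001] y [ 0.708  0.006 -0.706] q [-0.39 -0.29  2.28  0.62  0.48  0.72]
N=1 row [0.0, -0.3, -4.9] [-0.0019, -0.0019, 0.003] (max 5 mm/row)
N=1 row [0.0, 5.2, 0.0] [0.0, 0.0, 0.0] (max 5 mm/row)
u 106.65978316099736 n 4.940725613526268 y 0.013343813982435108
```

Emit:
servo_tool --pt "0 0 -2 0 0 0 -1" --pt "0 0 -2 0 0 0 -1" --pt "0 0 -1 0 0 0 -1" --pt "0 0 -1 0 0 0 -1" --pt "0 2 0 0 0 0 -1" --pt "0 2 0 0 0 0 -1" --pt "0 0 0 0 0 0 -1"

```text
time_s: 6.75
tool_pos: [595.1, -79.2, 110.2]
orientation: [-0.269, 0.267, -0.652, 0.657]
ft_force: [6.6, 4.8, 5.9]
grip_width: 0.126
```

```bash
cat >> h.py <<'E'
def rel(j):
    st(); p,_,s=pose(); e=p-foot(j); F=s['ft_force']; print('u %.1f n %.1f y %.1f'%(e@U,e@Nn,e@[-np.sin(ry),np.cos(ry),0]),'Fu %.1f Fn %.1f'%(F@U,F@Nn))
E
python3 -c "
from h import *
rel(2)"
```

```text
t 6.75 pos [595.1 -79.2 110.2] F [6.6 4.8 5.9] g 0.126
axes x [ 0.009 -1.     0.   ] y [ 0.713  0.006 -0.701] q [-0.39 -0.28  2.28  0.65  0.47  0.69]
u 103.4 n 2.9 y 0.5 Fu -0.5 Fn 8.9
```

Emit:
servo_tool --pt "0 1.5 0.5 0 0 0 -1" --pt "0 1.5 0.5 0 0 0 -1" --pt "0 1 0 0 0 0 -1" --pt "0 0 0 0 0 0 -1"

```text
time_s: 7.25
tool_pos: [598.1, -79.6, 109.8]
orientation: [-0.27, 0.266, -0.651, 0.658]
ft_force: [-38.1, 3.2, 35.0]
grip_width: 0.126
```

```bash
python3 -c "
from h import *
rel(2)"
```

```text
t 7.25 pos [598.1 -79.6 109.8] F [-38.1   3.2  35. ] g 0.126
axes x [ 0.011 -1.     0.002] y [ 0.713  0.007 -0.701] q [-0.38 -0.27  2.27  0.65  0.47  0.69]
u 101.1 n 4.7 y 0.1 Fu 51.7 Fn -2.2
```

Emit:
servo_tool --pt "0 -1 0 0 0 0 -0.1" --pt "0 0 0 0 0 0 -0.1" --pt "0 0 0 0 0 0 -0.1" --pt "0 -30 0 0 0 0 -0.1" --pt "0 -30 0 0 0 0 -0.1" --pt "0 -30 10 -0.15 0 0 0.3" --pt "0 0 10 -0.15 0 0 0.6" --pt "0 0 0 0 0 0 0.6"

```text
time_s: 8.25
tool_pos: [548.8, -79.8, 183.6]
orientation: [-0.366, 0.361, -0.603, 0.609]
ft_force: [-0.3, 0.5, 0.1]
grip_width: 0.799
```

```bash
cat >> h.py <<'E'
rodxy=[np.array([432.4,-356.9]),np.array([481.5,-350]),np.array([530.6,-342.9])]
E
python3 - <<'E'
from h import *
st(); r=rodxy[1]
seq((np.r_[r,205],RG),(np.r_[r,110],RG,4))
save("w4")
E
```

```text
t 8.25 pos [548.8 -79.8 183.6] F [-0.3  0.5  0.1] g 0.799
axes x [ 0.011 -1.     0.001] y [ 0.471  0.004 -0.882] q [-0.37 -0.4   2.14  0.21  0.95  1.11]
N=6 row [44.9, -6.8, -10.4] [-0.0817, -0.0002, 0.0003] (max 47 mm/row)
N=4 row [0.0, 23.8, 0.0] [0.0, 0.0, 0.0] (max 24 mm/row)
```

View pics/w4.png

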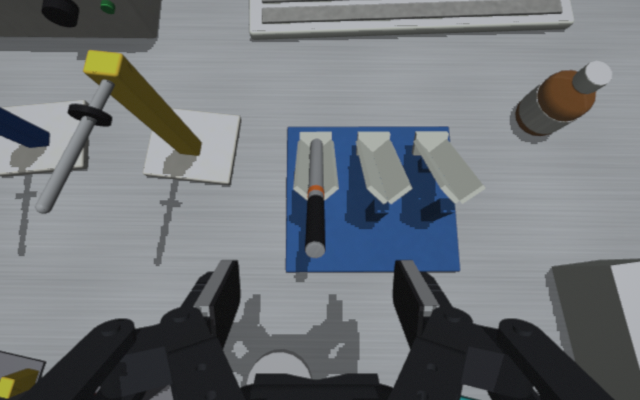

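The rod lies in the left trough: end at the stop (317,140), sleeve end at (315,248). Now rod1.

Emit:
servo_tool --pt "44.9 -6.8 -10.4 -0.0817 0 0 0.6" --pt "44.9 -6.8 -10.4 -0.0817 0 0 0.6" --pt "44.9 -6.8 -10.4 -0.0817 0 0 0.6" --pt "44.9 -6.8 -10.4 -0.0817 0 0 0.6" --pt "44.9 -6.8 -10.4 -0.0817 0 0 0.6" --pt "44.9 -6.8 -10.4 -0.0817 0 0 0.6" --pt "0 0 0 0 0 0 0.6" --pt "0 0 0 0 0 0 0.6"

```text
time_s: 9.3
tool_pos: [477.0, -348.2, 200.2]
orientation: [0.503, -0.5, 0.496, -0.502]
ft_force: [-0.3, -0.2, -0.3]
grip_width: 0.798
```

Run:
```python
from h import *
st(); r=rodxy[1]
seq((np.r_[r,110],RG,4))
```

```text
t 9.30 pos [ 477.  -348.2  200.2] F [-0.3 -0.2 -0.3] g 0.798
axes x [ 0.009 -1.    -0.003] y [-0.005  0.003 -1.   ] q [-0.76 -0.    1.72 -0.    1.43  0.81]
N=4 row [0.5, 22.5, 1.2] [0.0013, -0.0008, -0.0008] (max 23 mm/row)
```

Emit:
servo_tool --pt "0.5 22.5 1.2 0.0013 -0.0008 -0.0008 0.6" --pt "0.5 22.5 1.2 0.0013 -0.0008 -0.0008 0.6" --pt "0.5 22.5 1.2 0.0013 -0.0008 -0.0008 0.6" --pt "0.5 22.5 1.2 0.0013 -0.0008 -0.0008 0.6" --pt "0 0 0 0 0 0 -1" --pt "0 0 0 0 0 0 -1" --pt "0 0 0 0 0 0 -1" --pt "0 0 0 0 0 0 -1"

```text
time_s: 10.3
tool_pos: [483.4, -351.6, 114.1]
orientation: [0.503, -0.495, 0.498, -0.503]
ft_force: [0.1, 2.0, 4.2]
grip_width: 0.126
```

Emit:
servo_tool --pt "0 -30 0 0 0 0 -1" --pt "0 -30 0 0 0 0 -1" --pt "0 -30 0 0 0 0 -1" --pt "0 0 0 0 0 0 -1"

```text
time_s: 10.8
tool_pos: [484.1, -352.8, 206.1]
orientation: [0.504, -0.493, 0.5, -0.503]
ft_force: [0.4, 0.4, -0.8]
grip_width: 0.118
```

Run:
```python
from h import *
st()
seq((foot(1)+107*U+110*Nn,RT,6),(foot(1)+107*U+8*Nn,RT,4))
```

```text
t 10.80 pos [ 484.1 -352.8  206.1] F [ 0.4  0.4 -0.8] g 0.118
axes x [ 0.012 -1.     0.008] y [ 0.006 -0.008 -1.   ] q [-0.75  0.    1.71 -0.    1.42  0.81]
N=6 row [-36.2, 13.1, 29.4] [0.1299, 0.0006, 0.0013] (max 48 mm/row)
N=4 row [-0.0, 0.0, -25.5] [0.0, 0.0, 0.0] (max 25 mm/row)
```

Emit:
servo_tool --pt "-36.2 13.1 29.4 0.13 0 0.001 -1" --pt "-36.2 13.1 29.4 0.13 0 0.001 -1" --pt "-36.2 13.1 29.4 0.13 0 0.001 -1" --pt "-36.2 13.1 29.4 0.13 0 0.001 -1" --pt "-36.2 13.1 29.4 0.13 0 0.001 -1" --pt "-36.2 13.1 29.4 0.13 0 0.001 -1" --pt "0 0 0 0 0 0 -1" --pt "0 0 0 0 0 0 -1"

```text
time_s: 11.8
tool_pos: [666.8, -131.8, 183.3]
orientation: [-0.274, 0.272, -0.647, 0.657]
ft_force: [0.8, -0.2, -0.3]
grip_width: 0.122
```

Run:
```python
from h import *
rel(1)
seq((foot(1)+109*U+9*Nn,RT,4))
```

```text
t 11.80 pos [ 666.8 -131.8  183.3] F [ 0.8 -0.2 -0.3] g 0.122
axes x [ 0.015 -1.    -0.002] y [ 0.702  0.012 -0.712] q [-0.43 -0.16  2.04  0.56  0.61  0.77]
u 104.9 n 104.8 y 2.1 Fu -0.8 Fn 0.3
N=4 row [0.5, -0.9, -24.0] [0.0017, 0.0, -0.0009] (max 24 mm/row)
```

Emit:
servo_tool --pt "0.5 -0.9 -24 0.0017 0 -0.001 -1" --pt "0.5 -0.9 -24 0.0017 0 -0.001 -1" --pt "0.5 -0.9 -24 0.0017 0 -0.001 -1" --pt "0.5 -0.9 -24 0.0017 0 -0.001 -1" --pt "0 0 -1 0 0 0 -1" --pt "0 0 -1 0 0 0 -1" --pt "0 0 0 0 0 0 -1"

```text
time_s: 12.68
tool_pos: [596.4, -135.3, 119.5]
orientation: [-0.271, 0.267, -0.65, 0.657]
ft_force: [0.1, -0.1, -0.4]
grip_width: 0.129
```

```bash
python3 -c "
from h import *
rel(1);seq((foot(1)+109*U+3*Nn,RT))"
```

```text
t 12.68 pos [ 596.4 -135.3  119.5] F [ 0.1 -0.1 -0.4] g 0.129
axes x [ 0.012 -1.     0.002] y [ 0.71   0.007 -0.704] q [-0.51 -0.25  2.24  0.73  0.56  0.54]
u 109.6 n 9.9 y -0.6 Fu -0.4 Fn -0.2
N=1 row [-0.6, 0.5, -6.9] [-0.0037, 0.0007, 0.0016] (max 7 mm/row)
```

Emit:
servo_tool --pt "-0.5 0 -2 0 0 0 -1" --pt "0 0 -2 0 0 0 -1" --pt "0 0 -1 0 0 0 -1" --pt "0 0 -1 0 0 0 -1" --pt "0 2 0 0 0 0 -1" --pt "0 1 0 0 0 0 -1" --pt "0 0 0 0 0 0 -1"

```text
time_s: 13.55
tool_pos: [594.4, -134.3, 113.3]
orientation: [-0.271, 0.267, -0.65, 0.658]
ft_force: [2.7, 4.0, 4.3]
grip_width: 0.127
```

```bash
python3 -c "
from h import *
rel(1)"
```

```text
t 13.55 pos [ 594.4 -134.3  113.3] F [2.7 4.  4.3] g 0.127
axes x [ 0.012 -1.     0.001] y [ 0.71   0.008 -0.704] q [-0.51 -0.24  2.24  0.75  0.55  0.52]
u 106.6 n 4.1 y 0.4 Fu 1.1 Fn 5.0
```

Emit:
servo_tool --pt "0 1.2 0.3 0 0 0 -1" --pt "0 1.2 0.2 0 0 0 -1" --pt "0 0.8 0 0 0 0 -1" --pt "0 0 0 0 0 0 -1"

```text
time_s: 14.05
tool_pos: [596.6, -134.3, 111.4]
orientation: [-0.271, 0.267, -0.65, 0.658]
ft_force: [-5.2, 2.9, 10.2]
grip_width: 0.122
```

```bash
python3 -c "
from h import *
rel(1)"
```

```text
t 14.05 pos [ 596.6 -134.3  111.4] F [-5.2  2.9 10.2] g 0.122
axes x [ 0.012 -1.     0.001] y [ 0.71   0.008 -0.704] q [-0.51 -0.23  2.24  0.75  0.54  0.51]
u 103.7 n 4.3 y 0.4 Fu 10.9 Fn 3.6
```

Emit:
servo_tool --pt "0 0 0 0 0 0 -0.1" --pt "0 0 0 0 0 0 -0.1" --pt "0 0 0 0 0 0 -0.1" --pt "0 -30 0 0 0 0 -0.1" --pt "0 -30 0 0 0 0 -0.1" --pt "0 -30 10 -0.15 0 0 0.3" --pt "0 0 10 -0.15 0 0 0.6" --pt "0 0 0 0 0 0 0.6"

```text
time_s: 15.05
tool_pos: [549.7, -135.2, 189.4]
orientation: [-0.366, 0.36, -0.603, 0.61]
ft_force: [-0.0, 0.1, -1.1]
grip_width: 0.796
```

Run:
```python
from h import *
st(); r=rodxy[0]
seq((np.r_[r,210],RG,7))
save("w5")
```

```text
t 15.05 pos [ 549.7 -135.2  189.4] F [-0.   0.1 -1.1] g 0.796
axes x [ 0.014 -1.     0.003] y [ 0.473  0.004 -0.881] q [-0.49 -0.36  2.11  0.27  0.97  0.96]
N=7 row [31.5, -7.6, -15.9] [-0.0703, 0.0003, 0.0003] (max 36 mm/row)
```

Emit:
servo_tool --pt "31.5 -7.6 -15.9 -0.0703 0 0 0.6" --pt "31.5 -7.6 -15.9 -0.0703 0 0 0.6" --pt "31.5 -7.6 -15.9 -0.0703 0 0 0.6" --pt "31.5 -7.6 -15.9 -0.0703 0 0 0.6" --pt "31.5 -7.6 -15.9 -0.0703 0 0 0.6" --pt "31.5 -7.6 -15.9 -0.0703 0 0 0.6" --pt "31.5 -7.6 -15.9 -0.0703 0 0 0.6" --pt "0 0 0 0 0 0 0.6"

```text
time_s: 16.1
tool_pos: [428.2, -357.1, 205.0]
orientation: [0.503, -0.499, 0.496, -0.502]
ft_force: [-0.2, 0.0, 0.1]
grip_width: 0.801
```

Run:
```python
from h import *
st(); r=rodxy[0]
seq((np.r_[r,110],RG,4))
```

```text
t 16.10 pos [ 428.2 -357.1  205. ] F [-0.2  0.   0.1] g 0.801
axes x [ 0.01  -1.    -0.002] y [-0.005  0.002 -1.   ] q [-0.83 -0.09  1.79 -0.    1.44  0.73]
N=4 row [-0.0, 23.8, 1.1] [0.0012, -0.0005, -0.0006] (max 24 mm/row)
```

Emit:
servo_tool --pt "0 24 0.6 0.0012 0 0 0.6" --pt "0 24 0.6 0.0012 0 0 0.6" --pt "0 24 0.6 0.0012 0 0 0.6" --pt "0 24 0.6 0.0012 0 0 0.6" --pt "0 0 0 0 0 0 -1" --pt "0 0 0 0 0 0 -1" --pt "0 0 0 0 0 0 -1" --pt "0 0 0 0 0 0 -1"

```text
time_s: 17.1
tool_pos: [432.3, -357.1, 112.6]
orientation: [-0.503, 0.496, -0.498, 0.503]
ft_force: [0.3, -0.2, 2.8]
grip_width: 0.125
```

Emit:
servo_tool --pt "0 -30 0 0 0 0 -1" --pt "0 -30 0 0 0 0 -1" --pt "0 -30 0 0 0 0 -1" --pt "0 0 0 0 0 0 -1"

```text
time_s: 17.6
tool_pos: [433.0, -358.0, 204.6]
orientation: [0.503, -0.494, 0.5, -0.503]
ft_force: [1.5, 0.1, -1.0]
grip_width: 0.122
```

Run:
```python
from h import *
st()
seq((foot(0)+107*U+110*Nn,RT,6))
```

```text
t 17.60 pos [ 433.  -358.   204.6] F [ 1.5  0.1 -1. ] g 0.122
axes x [ 0.012 -1.     0.006] y [ 0.005 -0.005 -1.   ] q [-0.82 -0.08  1.79  0.    1.43  0.74]
N=6 row [-27.8, 15.7, 37.7] [0.1301, 0.0003, 0.0009] (max 49 mm/row)
```

Emit:
servo_tool --pt "-27.8 15.7 37.7 0.13 0 0.001 -1" --pt "-27.8 15.7 37.7 0.13 0 0.001 -1" --pt "-27.8 15.7 37.7 0.13 0 0.001 -1" --pt "-27.8 15.7 37.7 0.13 0 0.001 -1" --pt "-27.8 15.7 37.7 0.13 0 0.001 -1" --pt "-27.8 15.7 37.7 0.13 0 0.001 -1" --pt "0 0 0 0 0 0 -1" --pt "0 0 0 0 0 0 -1"

```text
time_s: 18.6
tool_pos: [667.3, -186.9, 183.3]
orientation: [-0.273, 0.273, -0.647, 0.658]
ft_force: [0.0, 0.8, 0.1]
grip_width: 0.124
```

Run:
```python
from h import *
rel(0)
seq((foot(0)+107.5*U+7*Nn,RT,5))
```

```text
t 18.60 pos [ 667.3 -186.9  183.3] F [0.  0.8 0.1] g 0.124
axes x [ 0.014 -1.    -0.005] y [ 0.702  0.014 -0.712] q [-0.53 -0.11  2.    0.64  0.66  0.64]
u 105.1 n 104.7 y 2.0 Fu 0.0 Fn 0.1
N=5 row [0.4, -0.4, -19.5] [0.0015, -0.0005, -0.001] (max 20 mm/row)
```

Emit:
servo_tool --pt "0.3 -0.4 -19.5 0.0015 0 -0.001 -1" --pt "0.3 -0.4 -19.5 0.0015 0 -0.001 -1" --pt "0.3 -0.4 -19.5 0.0015 0 -0.001 -1" --pt "0.3 -0.4 -19.5 0.0015 0 -0.001 -1" --pt "0.3 -0.4 -19.5 0.0015 0 -0.001 -1" --pt "0 0 -1 0 0 0 -1" --pt "0 0 0 0 0 0 -1"

```text
time_s: 19.48
tool_pos: [597.2, -190.0, 117.7]
orientation: [-0.271, 0.268, -0.651, 0.657]
ft_force: [0.4, -0.1, 0.3]
grip_width: 0.127
```

```bash
python3 -c "
from h import *
rel(0)"
```

```text
t 19.48 pos [ 597.2 -190.   117.7] F [ 0.4 -0.1  0.3] g 0.127
axes x [ 0.009 -1.    -0.001] y [ 0.709  0.007 -0.705] q [-0.62 -0.18  2.19  0.81  0.61  0.39]
u 108.2 n 8.7 y -0.3 Fu -0.1 Fn 0.5
```

Emit:
servo_tool --pt "-0.5 0 -2 0 0 0 -1" --pt "0 0 -2 0 0 0 -1" --pt "0 0 -1 0 0 0 -1" --pt "0 0 -1 0 0 0 -1" --pt "0 1.5 0 0 0 0 -1" --pt "0 1.5 0 0 0 0 -1" --pt "0 0 0 0 0 0 -1"

```text
time_s: 20.35
tool_pos: [595.3, -188.9, 111.2]
orientation: [-0.27, 0.268, -0.65, 0.657]
ft_force: [3.0, -0.5, 1.0]
grip_width: 0.119
```

```bash
python3 -c "
from h import *
rel(0)"
```

```text
t 20.35 pos [ 595.3 -188.9  111.2] F [ 3.  -0.5  1. ] g 0.119
axes x [ 0.01  -1.    -0.001] y [ 0.71   0.008 -0.704] q [-0.62 -0.18  2.19  0.82  0.61  0.37]
u 105.0 n 2.8 y 0.8 Fu -1.4 Fn 2.9
```

Emit:
servo_tool --pt "0 1.2 0 0 0 0 -1" --pt "0 1.2 0 0 0 0 -1" --pt "0 0.6 0 0 0 0 -1" --pt "0 0 0 0 0 0 -1"

```text
time_s: 20.85
tool_pos: [597.3, -188.9, 109.2]
orientation: [-0.271, 0.268, -0.65, 0.657]
ft_force: [-1.1, -0.8, 6.0]
grip_width: 0.126
```

```bash
python3 -c "
from h import *
rel(0)"
```

```text
t 20.85 pos [ 597.3 -188.9  109.2] F [-1.1 -0.8  6. ] g 0.126
axes x [ 0.01  -1.    -0.001] y [ 0.71   0.008 -0.704] q [-0.62 -0.17  2.19  0.83  0.6   0.37]
u 102.1 n 2.8 y 0.8 Fu 5.1 Fn 3.5
```

Emit:
servo_tool --pt "0 0.8 0 0 0 0 -1" --pt "0 0 0 0 0 0 -0.1" --pt "0 0 0 0 0 0 -0.1" --pt "0 0 0 0 0 0 -0.1" --pt "0 -30 0 0 0 0 -0.1" --pt "0 -30 0 0 0 0 -0.1" --pt "0 -30 10 -0.15 0 0 0.3" --pt "0 -30 10 -0.15 0 0 0.6"

```text
time_s: 21.85
tool_pos: [528.9, -189.3, 207.9]
orientation: [-0.368, 0.365, -0.602, 0.608]
ft_force: [1.5, 0.7, -0.3]
grip_width: 0.804
```

Run:
```python
from h import *
st(); seq(([540,210,390],RG,10))
```

```text
t 21.85 pos [ 528.9 -189.3  207.9] F [ 1.5  0.7 -0.3] g 0.804
axes x [ 0.008 -1.    -0.001] y [ 0.463  0.005 -0.886] q [-0.61 -0.37  2.08  0.32  1.05  0.84]
N=10 row [-39.9, -17.3, 6.3] [-0.0481, -0.0004, -0.0] (max 44 mm/row)
```

Emit:
servo_tool --pt "-39.9 -17.3 6.3 -0.048 0 0 0.6" --pt "-39.9 -17.3 6.3 -0.048 0 0 0.6" --pt "-39.9 -17.3 6.3 -0.048 0 0 0.6" --pt "-39.9 -17.3 6.3 -0.048 0 0 0.6" --pt "-39.9 -17.3 6.3 -0.048 0 0 0.6"

```text
time_s: 22.48
tool_pos: [524.3, 11.4, 300.5]
orientation: [-0.437, 0.433, -0.554, 0.561]
ft_force: [-0.4, -1.0, 0.5]
grip_width: 0.802
```

Emit:
servo_tool --pt "-39.9 -17.3 6.3 -0.048 0 0 0.6" --pt "-39.9 -17.3 6.3 -0.048 0 0 0.6" --pt "-39.9 -17.3 6.3 -0.048 0 0 0.6" --pt "-39.9 -17.3 6.3 -0.048 0 0 0.6" --pt "-39.9 -17.3 6.3 -0.048 0 0 0.6" --pt "0 0 0 0 0 0 0.6" --pt "0 0 0 0 0 0 0.6"

```text
time_s: 23.35
tool_pos: [540.5, 209.2, 389.6]
orientation: [-0.501, 0.496, -0.499, 0.504]
ft_force: [0.3, -0.7, 0.6]
grip_width: 0.798
```

Run:
```python
from h import *
st(); save("w6")
```

```text
t 23.35 pos [540.5 209.2 389.6] F [ 0.3 -0.7  0.6] g 0.798
axes x [ 0.011 -1.    -0.   ] y [ 0.006  0.    -1.   ] q [ 0.24 -0.1   1.51 -0.    1.73  1.8 ]
```

View pics/w6.png

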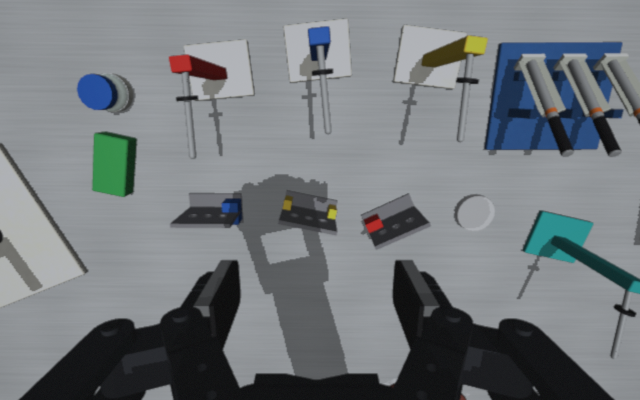

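Wrist view: pegs red (180,63)→(192,155), blue (320,40)→(327,132) and yellow (475,45)→(462,140). Brackets: blue (208,212), yellow (310,212) and red (395,220). All three rods lie in the rest, and the jar and slide box are at the left. Next: measure pegs and plates.

```bash
cat >> h.py <<'E'
def pegs(P,d,pr=True):
    out={}
    for nm,c in (("red",(650,347)),("blue",(678,207)),("yellow",(670,53))):
        m=(d>0)&(P[...,0]>c[0]-110)&(P[...,0]<c[0]-12)&(abs(P[...,1]-c[1])<45)&(P[...,2]>150)&(P[...,2]<185)
        q=P[m]; s=None
        for _ in range(3):
            vx,vy,x0,y0=cv2.fitLine(q[:,:2].astype(np.float32),cv2.DIST_HUBER,0,.01,.01).ravel()
            if vx<0: vx,vy=-vx,-vy
            perp=(q[:,0]-x0)*-vy+(q[:,1]-y0)*vx; q=q[abs(perp)<5]
        s=(q[:,0]-x0)*vx+(q[:,1]-y0)*vy; tip=np.array([x0,y0])+s.min()*np.array([vx,vy])
        seat=tip+28*np.array([vx,vy])
        zt=q[s<s.min()+6,2]; zs=q[abs(s-s.min()-28)<4,2]
        out[nm]=(seat,np.degrees(np.arctan2(vy,vx)))
        if pr: print(nm,len(q),'tip',tip.round(1),'yaw %.1f'%out[nm][1],'seat',seat.round(1),'ztop tip %.1f seat %.1f'%(np.median(zt),np.median(zs)))
    return out
def plates(P,d,pr=True,cen=(("red",(430,87)),("blue",(423,341)),("yellow",(441,216))),r=70):
    out={}
    for nm,c in cen:
        m=(d>0)&(np.hypot(P[...,0]-c[0],P[...,1]-c[1])<r)&(P[...,2]>79)&(P[...,2]<90)
        k,l,s,_=cv2.connectedComponentsWithStats(cv2.dilate(m.astype(np.uint8),np.ones((3,3)))); i=1+np.argmax(s[1:,4]); q=P[m&(l==i)]
        vx,vy,x0,y0=cv2.fitLine(q[:,:2].astype(np.float32),cv2.DIST_HUBER,0,.01,.01).ravel()
        if vy<0: vx,vy=-vx,-vy
        s=(q[:,0]-x0)*vx+(q[:,1]-y0)*vy; pe=(q[:,0]-x0)*-vy+(q[:,1]-y0)*vx; cc=np.array([x0,y0])+(s.min()+s.max())/2*np.array([vx,vy])+(np.percentile(pe,2)+np.percentile(pe,98))/2*np.array([-vy,vx])
        yaw=np.degrees(np.arctan2(-vx,vy)); out[nm]=(cc,yaw)
        if pr: print(nm,len(q),'centre',cc.round(1),'yaw %.1f'%yaw,'len %.1f thick %.1f'%(np.ptp(s),np.ptp(pe)),'z %.1f'%np.median(q[:,2]))
    return out
E
python3 - <<'E'
from h import *
p,d,ci=load("w6"); P=cloud(ci,d); pegs(P,d); plates(P,d)
# rods home check: top end z and axis
D=P[...,:2]-rc; X=D@ex[:2]; Y=D@[-ex[1],ex[0]]
for j,y in enumerate((-55,0,55)):
    m=(abs(Y-y)<8)&(X>-90)&(X<60)&(P[...,2]>40)&(P[...,2]<155); q=P[m]; e=q-foot(j)
    if len(q)>20: print(j,len(q),'u range',np.percentile(e@U,[1,99]).round(1),'n',np.percentile(e@Nn,95).round(1))
E
```

```text
red 583 tip [557.  337.9] yaw 5.8 seat [584.9 340.8] ztop tip 174.5 seat 167.7
blue 576 tip [584.2 197.2] yaw 6.3 seat [612.  200.3] ztop tip 174.8 seat 168.2
yellow 611 tip [577.6  61.8] yaw -6.3 seat [605.5  58.7] ztop tip 174.5 seat 167.7
red 317 centre [434.6  85.8] yaw 26.4 len 83.8 thick 7.7 z 82.8
blue 287 centre [447.4 368. ] yaw 0.9 len 79.0 thick 7.3 z 82.9
yellow 301 centre [446.  219.9] yaw -11.1 len 83.7 thick 6.9 z 83.1
0 860 u range [-2.9 95.4] n 7.6
1 1576 u range [ -1.7 148.6] n 7.5
2 1486 u range [ -1.5 148.6] n 7.1
```

Run:
```python
from h import *
p,d,ci=load("w6"); P=cloud(ci,d); plates(P,d,cen=(("blue",(447,368)),),r=80)
seq(([434.6,85.8,170],down(26.4),12),([434.6,85.8,62],down(26.4),4))
```

```text
blue 313 centre [447.3 370.6] yaw 0.5 len 84.1 thick 7.1 z 82.9
N=12 row [-1.3, 18.2, -16.1] [-0.0004, -0.1685, 0.0005] (max 24 mm/row)
N=4 row [0.0, 27.0, 0.0] [0.0, 0.0, 0.0] (max 27 mm/row)
```

Emit:
servo_tool --pt "-1.3 18.2 -16.1 0 -0.1685 0 0.6" --pt "-1.3 18.2 -16.1 0 -0.1685 0 0.6" --pt "-1.3 18.2 -16.1 0 -0.1685 0 0.6" --pt "-1.3 18.2 -16.1 0 -0.1685 0 0.6" --pt "-1.3 18.2 -16.1 0 -0.1685 0 0.6" --pt "-1.3 18.2 -16.1 0 -0.1685 0 0.6"

```text
time_s: 24.15
tool_pos: [453.2, 176.3, 279.4]
orientation: [-0.68, 0.188, -0.193, 0.682]
ft_force: [0.6, 0.2, -0.4]
grip_width: 0.794
```

Emit:
servo_tool --pt "-1.3 18.2 -16.1 0 -0.1685 0 0.6" --pt "-1.3 18.2 -16.1 0 -0.1685 0 0.6" --pt "-1.3 18.2 -16.1 0 -0.1685 0 0.6" --pt "-1.3 18.2 -16.1 0 -0.1685 0 0.6" --pt "-1.3 18.2 -16.1 0 -0.1685 0 0.6" --pt "-1.3 18.2 -16.1 0 -0.1685 0 0.6" --pt "0 0 0 0 0 0 0.6" --pt "0 0 0 0 0 0 0.6"

```text
time_s: 25.15
tool_pos: [435.9, 86.7, 171.8]
orientation: [0.689, 0.164, -0.158, -0.688]
ft_force: [0.1, -0.4, 1.1]
grip_width: 0.801
```

Run:
```python
from h import *
st(); p,d,ci=save("w7"); P=cloud(ci,d); o=plates(P,d,cen=(("red",(434,86)),))['red']
seq((np.r_[o[0],62],down(o[1]),4))
```

```text
t 25.15 pos [435.9  86.7 171.8] F [ 0.1 -0.4  1.1] g 0.801
axes x [0.897 0.442 0.008] y [ 0.009  0.002 -1.   ] q [ 0.03 -0.37  2.09  0.    1.41 -0.43]
red 953 centre [434.   87.2] yaw 26.9 len 83.5 thick 6.1 z 83.2
N=4 row [-0.6, 27.5, 0.3] [0.0007, -0.0023, 0.0023] (max 28 mm/row)
```

Emit:
servo_tool --pt "-0.6 27.5 0.3 0.0007 -0.0023 0.0023 0.6" --pt "-0.6 27.5 0.3 0.0007 -0.0023 0.0023 0.6" --pt "-0.6 27.5 0.3 0.0007 -0.0023 0.0023 0.6" --pt "-0.6 27 0.3 0.0007 -0.0023 0.0023 0.6" --pt "0 0 0 0 0 0 0.6" --pt "0 0 0 0 0 0 -1" --pt "0 0 0 0 0 0 -1" --pt "0 0 0 0 0 0 -1" --newtons 100

```text
time_s: 26.2
tool_pos: [434.6, 87.1, 63.0]
orientation: [0.688, 0.165, -0.165, -0.687]
ft_force: [-0.2, -0.9, -0.1]
grip_width: 0.158
```

Emit:
servo_tool --pt "0 0 0 0 0 0 -1" --pt "0 0 0 0 0 0 -1" --pt "0 0 0 0 0 0 -1"

```text
time_s: 26.58
tool_pos: [434.5, 86.9, 62.7]
orientation: [0.688, 0.165, -0.165, -0.687]
ft_force: [-1.2, -0.9, 5.6]
grip_width: 0.044
```

```bash
cat >> h.py <<'E'
def hang(seat,yaw,ylocal,zg,back,up=0,flip=0):
    """TCP target with hole ylocal-from-grip on the axis, plate 'back' mm before the seat; zg = TCP z in bracket frame"""
    b=np.radians(yaw+flip); a=np.radians(yaw); yh=np.array([-np.sin(b),np.cos(b)]); xs=np.array([np.cos(a),np.sin(a)])
    return np.r_[np.array(seat)-ylocal*yh-back*xs,165+back*24/84+zg-50+up],down(yaw+flip)
E
python3 - <<'E'
from h import *
st()
E
```

```text
t 26.57 pos [434.5  86.9  62.7] F [-1.2 -0.9  5.6] g 0.044
axes x [ 0.891  0.454 -0.   ] y [-0.    -0.001 -1.   ] q [ 0.03 -0.23  2.17 -0.    1.2  -0.44]
```

Run:
```python
from h import *
p,r,_=pose()
h,Rh=hang((584.9,340.8),5.8,22.3,62.7,58,0,180); print(h.round(1))
seq((p+[0,0,140],r,4),(h+[0,0,10],Rh,16))
```

```text
[524.9 357.1 194.3]
N=4 row [-0.0, -35.0, -0.0] [0.0, 0.0, 0.0] (max 35 mm/row)
N=16 row [21.7, -0.1, -12.5] [-0.0, -0.1732, -0.0] (max 25 mm/row)
```

Emit:
servo_tool --pt "0 -35 0 0 0 0 -1" --pt "0 -35 0 0 0 0 -1" --pt "0 -35 0 0 0 0 -1" --pt "0 -35 0 0 0 0 -1" --pt "0 0 0 0 -0.1732 0 -1" --pt "0 0 0 0 -0.1732 0 -1" --pt "0 0 0 0 -0.1732 0 -1" --pt "0 0 0 0 -0.1732 0 -1"

```text
time_s: 27.58
tool_pos: [433.1, 87.1, 200.1]
orientation: [-0.589, -0.389, 0.392, 0.59]
ft_force: [0.1, 0.2, -3.2]
grip_width: 0.04
```

Emit:
servo_tool --pt "0 0 0 0 -0.1732 0 -1" --pt "0 0 0 0 -0.1732 0 -1" --pt "0 0 0 0 -0.1732 0 -1" --pt "0 0 0 0 -0.1732 0 -1" --pt "0 0 0 0 -0.1732 0 -1" --pt "0 0 0 0 -0.1732 0 -1" --pt "0 0 0 0 -0.1732 0 -1" --pt "0 0 0 0 -0.1732 0 -1"

```text
time_s: 28.58
tool_pos: [433.0, 87.1, 200.1]
orientation: [-0.203, -0.676, 0.677, 0.206]
ft_force: [-0.7, 0.1, -1.6]
grip_width: 0.046
```

Emit:
servo_tool --pt "0 0 0 0 -0.1732 0 -1" --pt "0 0 0 0 -0.1732 0 -1" --pt "0 0 0 0 -0.1732 0 -1" --pt "0 0 0 0 -0.1732 0 -1" --pt "0 0 0 0 0 0 -1"

```text
time_s: 29.2
tool_pos: [431.5, 106.4, 200.0]
orientation: [0.029, -0.701, 0.712, -0.027]
ft_force: [0.7, -0.2, -2.7]
grip_width: 0.046
```

Run:
```python
from h import *
st()
h,Rh=hang((584.9,340.8),5.8,22.3,62.7,58,0,180)
seq((h+[0,0,10],Rh,8))
```

```text
t 29.20 pos [431.5 106.4 200. ] F [ 0.7 -0.2 -2.7] g 0.046
axes x [-0.997 -0.078  0.004] y [-0.003 -0.016 -1.   ] q [ 0.08 -0.38  2.05 -0.02  1.48 -3.13]
N=8 row [-14.4, -0.8, -30.2] [-0.002, -0.0028, 0.0005] (max 33 mm/row)
```

Emit:
servo_tool --pt "-14.4 -0.8 -30.2 -0.002 0 0 -1" --pt "-14.4 -0.8 -30.2 -0.002 0 0 -1" --pt "-14.4 -0.8 -30.2 -0.002 0 0 -1" --pt "-14.4 -0.8 -30.2 -0.002 -0.005 0 -1" --pt "-14.4 -0.8 -30.2 -0.002 -0.005 0 -1" --pt "-14.4 -0.8 -30.2 -0.002 -0.006 0 -1" --pt "-14.4 -0.8 -30.2 -0.002 -0.006 0 -1" --pt "-14.4 -0.8 -30.2 -0.002 0 0 -1"

```text
time_s: 30.2
tool_pos: [527.2, 356.4, 204.2]
orientation: [0.036, -0.706, 0.707, -0.034]
ft_force: [0.2, -0.3, -3.6]
grip_width: 0.045
```

Emit:
servo_tool --pt "0 0 0 0 0 0 -1" --pt "0 0 0 0 0 0 -1"

```text
time_s: 30.45
tool_pos: [526.7, 355.3, 204.5]
orientation: [0.036, -0.706, 0.707, -0.034]
ft_force: [-0.5, -0.9, -3.0]
grip_width: 0.047
```

Run:
```python
from h import *
st()
h,Rh=hang((584.9,340.8),5.8,22.3,62.7,45,0,180)
seq((h,Rh,2)); save("w8")
```

```text
t 30.45 pos [526.7 355.3 204.5] F [-0.5 -0.9 -3. ] g 0.047
axes x [-0.995 -0.099  0.003] y [-0.003 -0.002 -1.   ] q [ 0.48  0.1   1.61 -0.    1.44 -2.76]
N=2 row [-5.7, 6.9, -1.0] [-0.0007, -0.0012, 0.0017] (max 9 mm/row)
```

View pics/w8.png

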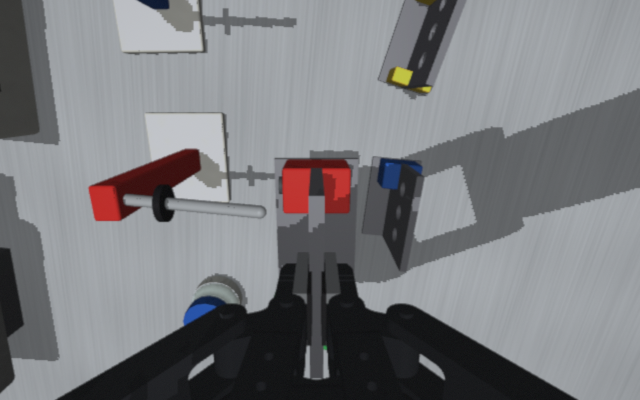

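View from the −y side: the gripped plate is edge-on at u≈317, with its red steel end at (317,190). The peg tip is at (263,211), left of the plate and in line with the hole end. Next: check droop and lateral alignment from depth.

```bash
cat >> h.py <<'E'
def inhand(P,d,zg,yaw):
    """top edge of held plate: points within 8 mm of plane through TCP, above TCP+5"""
    p,r,_=pose(); ax=r.as_matrix(); e=P-p; x=e@ax[:,0]; y=-(e@ax[:,1]); z=e@ax[:,2]
    m=(d>0)&(abs(x)<6)&(abs(z)<70)&(y>84-zg-9)&(y<84-zg+12)&(abs(z)>13)
    q=np.c_[z[m],y[m],x[m]]
    if len(q)<10: print('few',len(q)); return
    for lo in range(-70,70,10):
        s=q[(q[:,0]>=lo)&(q[:,0]<lo+10)]
        if len(s)>3: print('  toolz %d top y %.1f x %.1f'%(lo+5,np.percentile(s[:,1],90),np.median(s[:,2])))
    print('  toolz range',q[:,0].min().round(1),q[:,0].max().round(1),'expected top y %.1f'%(84-zg))
E
python3 - <<'E'
from h import *
p,d,ci=load("w8"); P=cloud(ci,d); inhand(P,d,62.7,0)
m=(d>0)&(P[...,0]>540)&(P[...,0]<640)&(abs(P[...,1]-341)<25)&(P[...,2]>150)&(P[...,2]<182); pegs(P,d) if m.sum()>50 else None
E
```

```text
toolz -45 top y 20.4 x -0.8
  toolz -35 top y 20.8 x -0.4
  toolz -25 top y 20.9 x -0.4
  toolz -15 top y 20.8 x -0.8
  toolz 15 top y 20.8 x -0.5
  toolz 25 top y 20.8 x -0.9
  toolz 35 top y 20.7 x -0.5
  toolz 45 top y 20.7 x -0.7
  toolz range -42.8 42.6 expected top y 21.3
red 1655 tip [539.5 333.7] yaw 8.3 seat [567.2 337.7] ztop tip 172.8 seat 172.4Traceback (most recent call last):
  File "<stdin>", line 3, in <module>
  File "h.py", line 55, in pegs
    vx,vy,x0,y0=cv2.fitLine(q[:,:2].astype(np.float32),cv2.DIST_HUBER,0,.01,.01).ravel()
                ~~~~~~~~~~~^^^^^^^^^^^^^^^^^^^^^^^^^^^^^^^^^^^^^^^^^^^^^^^^^^^^^
cv2.error: OpenCV(4.12.0) /io/opencv/modules/imgproc/src/linefit.cpp:50: error: (-215:Assertion failed) count > 0 in function 'fitLine2D_wods'
```

Run:
```python
from h import *
p,d,ci=load("w8"); P=cloud(ci,d)
m=(d>0)&(P[...,0]>545)&(P[...,0]<605)&(abs(P[...,1]-339)<14)&(P[...,2]>150)&(P[...,2]<182); q=P[m]
vx,vy,x0,y0=cv2.fitLine(q[:,:2].astype(np.float32),cv2.DIST_HUBER,0,.01,.01).ravel(); print(len(q),q.min(0).round(1),np.degrees(np.arctan(vy/vx)),'y at 585',y0+vy/vx*(585-x0))
for x in (562,572,582,592): s=q[abs(q[:,0]-x)<3]; print(x,s[:,1].min().round(1),s[:,1].max().round(1),s[:,2].max().round(1))
h,Rh=hang((584.9,340.8),5.8,22,62.7,38,0,180); print(h)
seq((h,Rh,3),hang((584.9,340.8),5.8,22,62.7,0,0,180)+(6,))
```

```text
1224 [545. 325. 159.] 8.7297535 y at 585 341.33072
562 336.3 343.4 176.5
572 337.4 344.3 173.8
582 338.3 345.2 171.1
592 339.4 346.5 168.5
[544.87129453 358.8472363  188.55714286]
N=3 row [-6.1, 5.4, -0.6] [-0.0004, -0.0009, 0.001] (max 8 mm/row)
N=6 row [-6.3, 1.8, 0.0] [0.0, 0.0, 0.0] (max 7 mm/row)
```

Emit:
servo_tool --pt "-6.1 5.4 -0.9 0 -0.001 0.001 -1" --pt "-6.1 5.4 -0.9 0 -0.001 0.001 -1" --pt "-6.1 5.4 -0.9 0 -0.001 0.001 -1" --pt "0 0 0 0 0 0 -1" --pt "0 0 0 0 0 0 -1"

```text
time_s: 31.12
tool_pos: [545.0, 360.7, 189.3]
orientation: [0.036, -0.706, 0.706, -0.037]
ft_force: [-0.7, -0.7, -2.6]
grip_width: 0.052
```

```bash
cat >> h.py <<'E'
def herr(seat,yaw,yl,zg,flip=0):
    st(); p,_,s=pose(); h,_=hang(seat,yaw,yl,zg,0,0,flip); a=np.radians(yaw); e=p-h; b=-(e[0]*np.cos(a)+e[1]*np.sin(a)); h,_=hang(seat,yaw,yl,zg,b,0,flip); e=p-h
    print('back %.1f lateral(left+) %.1f height %.1f'%(b,-e[0]*np.sin(a)+e[1]*np.cos(a),e[2]))
E
python3 - <<'E'
from h import *
herr((584.9,341.6),5.8,22,62.7,180)
seq(hang((584.9,341.6),5.8,22,62.7,0,0,180)+(7,))
E
```

```text
t 31.12 pos [545.  360.7 189.3] F [-0.7 -0.7 -2.6] g 0.052
axes x [-0.995 -0.102 -0.001] y [ 0.001 -0.    -1.   ] q [ 0.47  0.15  1.58 -0.    1.41 -2.77]
back 37.7 lateral(left+) 1.0 height 0.8
N=7 row [-5.4, 1.7, 0.1] [-0.0, 0.0001, -0.0002] (max 6 mm/row)
```

Emit:
servo_tool --pt "-5.4 1.7 0.3 0 0 0 -1" --pt "-5.4 1.7 0.3 0 0 0 -1" --pt "-5.4 1.7 0.1 0 0 0 -1" --pt "-5.4 1.7 0.1 0 0 0 -1" --pt "0 0 0 0 0 0 -1"

```text
time_s: 31.75
tool_pos: [566.9, 362.0, 182.2]
orientation: [0.036, -0.706, 0.706, -0.036]
ft_force: [-0.3, 1.0, -2.9]
grip_width: 0.043
```

Run:
```python
from h import *
herr((584.9,341.6),5.8,22,62.7,180)
```

```text
t 31.75 pos [566.9 362.  182.2] F [-0.3  1.  -2.9] g 0.043
axes x [-0.995 -0.102 -0.001] y [ 0.001 -0.    -1.   ] q [ 0.46  0.19  1.54 -0.    1.4  -2.79]
back 15.9 lateral(left+) 0.1 height -0.0
```

Threaded past the tip without contact. I'll continue to the seat and lower the bracket onto the peg.

Emit:
servo_tool --pt "-5.4 1.6 0 0 0 0 -1" --pt "-5.4 1.6 0 0 0 0 -1" --pt "-5 1.4 0 0 0 0 -1" --pt "0 1.5 0 0 0 0 -1" --pt "0 1 0 0 0 0 -1" --pt "0 0 0 0 0 0 -1"

```text
time_s: 32.5
tool_pos: [582.3, 363.7, 175.7]
orientation: [-0.036, 0.706, -0.706, 0.037]
ft_force: [-0.0, -0.5, -2.8]
grip_width: 0.042
```

Run:
```python
from h import *
herr((584.9,341.6),5.8,22,62.7,180)
```

```text
t 32.50 pos [582.3 363.7 175.7] F [-0.  -0.5 -2.8] g 0.042
axes x [-0.995 -0.102 -0.002] y [ 0.002  0.    -1.   ] q [ 0.45  0.23  1.51 -0.    1.4  -2.79]
back 0.3 lateral(left+) 0.3 height -2.1
```

Emit:
servo_tool --pt "0 1 0 0 0 0 -1" --pt "0 0.7 0 0 0 0 -1" --pt "0 0 0 0 0 0 -1" --pt "0 0 0 0 0 0 -1"

```text
time_s: 33.0
tool_pos: [582.7, 364.0, 174.9]
orientation: [-0.035, 0.706, -0.706, 0.037]
ft_force: [-1.6, -0.7, 3.4]
grip_width: 0.046
```

Run:
```python
from h import *
herr((584.9,341.6),5.8,22,62.7,180)
```

```text
t 33.00 pos [582.7 364.  174.9] F [-1.6 -0.7  3.4] g 0.046
axes x [-0.995 -0.102 -0.003] y [ 0.003  0.001 -1.   ] q [ 0.45  0.23  1.51 -0.    1.4  -2.79]
back -0.1 lateral(left+) 0.5 height -2.7
```

Emit:
servo_tool --pt "0 0 0 0 0 0 -0.4" --pt "0 0 0 0 0 0 -0.4" --pt "0 0 0 0 0 0 -0.4" --pt "0 -10 0 0 0 0 -0.4" --pt "0 -25 0 0 0 0 -0.4" --pt "0 -35 0 0 0 0 0" --pt "0 -35 0 0 0 0 0.6" --pt "0 -20 0 0 0 0 0.6"

```text
time_s: 34.0
tool_pos: [582.8, 364.0, 302.4]
orientation: [-0.034, 0.707, -0.706, 0.038]
ft_force: [0.1, 0.1, 0.0]
grip_width: 0.802
```

Run:
```python
from h import *
st(); save("w9")
```

```text
t 34.00 pos [582.8 364.  302.4] F [0.1 0.1 0. ] g 0.802
axes x [-0.995 -0.102 -0.005] y [ 0.005  0.002 -1.   ] q [ 0.45  0.16  1.38 -0.    1.6  -2.79]
```

View pics/w9.png

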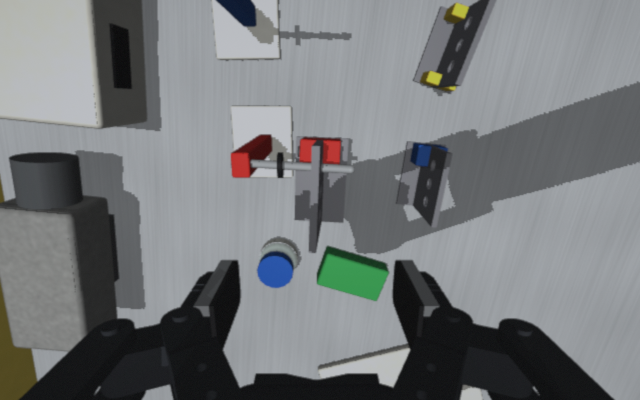

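Red hangs on its peg: plate at (317,200), top edge straight along the view. Now blue at (428,180).

Run:
```python
from h import *
p,d,ci=load("w9"); P=cloud(ci,d); o=plates(P,d,cen=(("blue",(447,370)),("yellow",(446,220))),r=80)
seq((np.r_[o['blue'][0],170],down(o['blue'][1]+180),5))
q=P[(d>0)&(abs(P[...,0]-590)<60)&(abs(P[...,1]-360)<60)&(P[...,2]>185)&(P[...,2]<205)]
for y in range(325,410,15):
    s=q[abs(q[:,1]-y)<4]; print(y,len(s),s[:,2].max().round(1) if len(s) else '',s[:,0].mean().round(1) if len(s) else '')
```

```text
blue 510 centre [446.6 370.8] yaw 0.3 len 83.7 thick 7.3 z 82.9
yellow 687 centre [446.  223.1] yaw -11.4 len 78.6 thick 7.5 z 83.0
N=5 row [27.4, 26.8, -3.0] [0.0006, 0.0195, -0.0017] (max 38 mm/row)
325 108 196.2 588.4
340 96 196.8 587.5
355 91 197.2 586.1
370 92 197.8 585.3
385 76 198.1 584.3
400 84 198.7 583.1
```

Emit:
servo_tool --pt "27.4 26.8 -3 0 0.0195 -0.001 0.6" --pt "27.4 26.8 -3 0 0.0195 -0.001 0.6" --pt "27.4 26.8 -3 0 0.0195 -0.001 0.6" --pt "27.4 26.8 -3 0 0.0195 -0.001 0.6" --pt "27.4 26.8 -3 0 0.0195 -0.001 0.6" --pt "0 0 0 0 0 0 0.6" --pt "0 0 0 0 0 0 0.6"

```text
time_s: 34.92
tool_pos: [445.3, 370.1, 165.5]
orientation: [-0.003, 0.707, -0.707, 0.001]
ft_force: [0.4, 0.1, 0.3]
grip_width: 0.799
```

Run:
```python
from h import *
st(); p,d,ci=save("w10"); P=cloud(ci,d); o=plates(P,d,cen=(("blue",(447,370)),))['blue']
seq((np.r_[o[0],62],down(o[1]+180),4))
```

```text
t 34.92 pos [445.3 370.1 165.5] F [0.4 0.1 0.3] g 0.799
axes x [-1.    -0.005  0.002] y [-0.002  0.    -1.   ] q [ 0.56 -0.01  1.78  0.    1.36 -2.58]
blue 1020 centre [446.7 371.5] yaw 0.3 len 84.7 thick 5.8 z 83.1
N=4 row [-0.2, 26.1, -0.3] [0.0002, -0.0002, 0.0003] (max 26 mm/row)
```

Emit:
servo_tool --pt "-0.2 25.8 -0.3 0 0 0 0.6" --pt "-0.2 25.8 -0.3 0 0 0 0.6" --pt "-0.2 25.8 -0.3 0 0 0 0.6" --pt "-0.2 25.8 -0.3 0 0 0 0.6" --pt "0 0 0 0 0 0 0.6" --pt "0 0 0 0 0 0 -1" --pt "0 0 0 0 0 0 -1" --pt "0 0 0 0 0 0 -1"

```text
time_s: 35.98
tool_pos: [445.7, 371.6, 63.0]
orientation: [-0.002, 0.707, -0.707, 0.001]
ft_force: [-0.2, -0.3, -0.1]
grip_width: 0.16
```

Emit:
servo_tool --pt "0 0 0 0 0 0 -1" --pt "0 0 0 0 0 0 -1" --pt "0 0 0 0 0 0 -1"

```text
time_s: 36.35
tool_pos: [445.5, 371.7, 62.7]
orientation: [-0.002, 0.707, -0.707, 0.001]
ft_force: [-0.1, 0.5, 5.2]
grip_width: 0.05
```

Run:
```python
from h import *
st(); p,r,_=pose()
zg=p[2]; yl=-22-(p[1]-371.2); print(zg,yl)
h,Rh=hang((612,200.3),6.3,yl,zg,60,10); print(h)
seq((p+[0,0,140],r,4),(h,down(6.3+180),8))
```

```text
t 36.35 pos [445.5 371.7  62.7] F [-0.1  0.5  5.2] g 0.050
axes x [-1.    -0.005  0.002] y [-0.002  0.001 -1.   ] q [ 0.57  0.11  1.85  0.    1.18 -2.58]
62.74907283287326 -22.534661907369752
[549.88951707 216.11451541 204.89192998]
N=4 row [0.1, -35.0, -0.0] [0.0, 0.0, 0.0] (max 35 mm/row)
N=8 row [-12.1, -0.3, 20.1] [0.0001, -0.0131, 0.0002] (max 23 mm/row)
```

Emit:
servo_tool --pt "0 -35 0 0 0 0 -1" --pt "0 -35 0 0 0 0 -1" --pt "0 -35 0 0 0 0 -1" --pt "0 -35 0 0 0 0 -1" --pt "0 0 25 0 0 0 -1" --pt "0 0 20 0 0 0 -1"

```text
time_s: 37.1
tool_pos: [444.8, 325.1, 200.4]
orientation: [0.004, -0.707, 0.708, 0.0]
ft_force: [0.9, -0.1, -3.4]
grip_width: 0.043
```

Run:
```python
from h import *
st()
h,Rh=hang((612,200.3),6.3,-22.5,62.7,60,10)
seq((h,down(6.3+180),6))
```

```text
t 37.10 pos [444.8 325.1 200.4] F [ 0.9 -0.1 -3.4] g 0.043
axes x [-1.    -0.005  0.005] y [-0.005 -0.001 -1.   ] q [ 0.5  -0.1   1.81  0.    1.43 -2.65]
N=6 row [-16.6, -0.8, 19.0] [-0.0002, -0.0175, 0.0009] (max 25 mm/row)
```

Emit:
servo_tool --pt "-16.6 -0.8 19 0 -0.0175 0.001 -1" --pt "-16.6 -0.8 19 0 -0.0175 0.001 -1" --pt "-16.6 -0.8 19 0 -0.0175 0.001 -1" --pt "-16.6 -0.8 19 0 -0.0175 0.001 -1" --pt "-16.6 -0.8 19 0 -0.0175 0.001 -1" --pt "-16.6 -0.8 19 0 -0.0175 0.001 -1" --pt "0 0 0 0 0 0 -1" --pt "0 0 0 0 0 0 -1"

```text
time_s: 38.1
tool_pos: [549.5, 217.0, 205.0]
orientation: [0.039, -0.706, 0.706, -0.039]
ft_force: [-0.6, 0.1, -2.8]
grip_width: 0.044
```

```bash
cat >> h.py <<'E'
def pegnear(P,d,tip,seat):
    """peg centreline from a near view: mid of y extent at stations"""
    out=[]
    for s in (4,12,20):
        x=tip[0]+s; c=np.interp(x,[tip[0],seat[0]],[tip[1],seat[1]])
        m=(d>0)&(abs(P[...,0]-x)<2.5)&(abs(P[...,1]-c)<12)&(P[...,2]>158)&(P[...,2]<182); q=P[m]
        if len(q)>8: out.append((x,q[:,1].min().round(1),q[:,1].max().round(1),((q[:,1].min()+q[:,1].max())/2-c).round(1),q[:,2].max().round(1)))
    print('peg x,ymin,ymax,dev,ztop',*[tuple(map(float,o)) for o in out],sep='\n ')
E
python3 - <<'E'
from h import *
herr((612,200.3),6.3,-22.5,62.7)
p,d,ci=save("w11"); P=cloud(ci,d); inhand(P,d,62.7,0); pegnear(P,d,(584.2,197.2),(612,200.3))
E
```

```text
t 38.10 pos [549.5 217.  205. ] F [-0.6  0.1 -2.8] g 0.044
axes x [-0.994 -0.109  0.   ] y [-0. -0. -1.] q [ 0.25 -0.01  1.72 -0.    1.43 -3.  ]
back 60.3 lateral(left+) 1.0 height 10.0
  toolz -45 top y 20.4 x -0.8
  toolz -35 top y 20.7 x -0.4
  toolz -25 top y 20.7 x -0.6
  toolz -15 top y 20.6 x -0.8
  toolz 15 top y 20.7 x -0.8
  toolz 25 top y 20.8 x -0.6
  toolz 35 top y 20.9 x -0.5
  toolz 45 top y 20.8 x -0.5
  toolz range -42.0 42.9 expected top y 21.3
peg x,ymin,ymax,dev,ztop
 (588.2, 194.3, 201.1, 0.0, 176.3)
 (596.2, 194.9, 202.0, -0.1, 174.2)
 (604.2, 196.0, 203.1, 0.1, 171.9)
```

Run:
```python
from h import *
A=((612,200.3),6.3,-22.5,62.7)
seq(hang(*A,38,0)[:1]+(down(186.3),4),hang(*A,0,0)[:1]+(down(186.3),7))
```

```text
N=4 row [-5.6, 4.2, 0.3] [-0.0, -0.0, -0.0001] (max 7 mm/row)
N=7 row [-5.4, 1.6, 0.0] [0.0, 0.0, 0.0] (max 6 mm/row)
```

Emit:
servo_tool --pt "-5.6 4.2 0.3 0 0 0 -1" --pt "-5.6 4.2 0.3 0 0 0 -1" --pt "-5.6 4.2 0.3 0 0 0 -1" --pt "-5.6 4.2 0.3 0 0 0 -1" --pt "0 0 0 0 0 0 -1" --pt "0 0 0 0 0 0 -1"

```text
time_s: 38.9
tool_pos: [573.0, 218.5, 189.7]
orientation: [-0.038, 0.706, -0.706, 0.04]
ft_force: [0.2, 0.9, -1.6]
grip_width: 0.042
```

Run:
```python
from h import *
herr((612,200.3),6.3,-22.5,62.7)
```

```text
t 38.90 pos [573.  218.5 189.7] F [ 0.2  0.9 -1.6] g 0.042
axes x [-0.994 -0.109 -0.002] y [ 0.002  0.    -1.   ] q [ 0.24  0.05  1.68 -0.    1.4  -3.01]
back 36.8 lateral(left+) -0.1 height 1.5
```

Emit:
servo_tool --pt "-5.3 2.3 0 0 0 0 -1" --pt "-5.3 2.3 0 0 0 0 -1" --pt "-5.3 1.6 0 0 0 0 -1" --pt "-5.3 1.6 0 0 0 0 -1" --pt "0 0 0 0 0 0 -1"

```text
time_s: 39.52
tool_pos: [594.4, 220.8, 181.6]
orientation: [0.038, -0.706, 0.706, -0.039]
ft_force: [-0.7, -0.4, -2.9]
grip_width: 0.043
```

Run:
```python
from h import *
herr((612,200.3),6.3,-22.5,62.7)
```

```text
t 39.52 pos [594.4 220.8 181.6] F [-0.7 -0.4 -2.9] g 0.043
axes x [-0.994 -0.109 -0.002] y [ 0.002 -0.    -1.   ] q [ 0.24  0.11  1.64 -0.    1.39 -3.01]
back 15.3 lateral(left+) -0.2 height -0.4
```

Emit:
servo_tool --pt "-5.3 1.5 0 0 0 0 -1" --pt "-5.3 1.5 0 0 0 0 -1" --pt "-4.7 1.4 0 0 0 0 -1" --pt "0 1.2 0 0 0 0 -1" --pt "0 1 0 0 0 0 -1" --pt "0 0.6 0 0 0 0 -1" --pt "0 0 0 0 0 0 -1"

```text
time_s: 40.4
tool_pos: [609.4, 222.5, 175.3]
orientation: [0.038, -0.706, 0.706, -0.04]
ft_force: [0.2, -0.2, -1.0]
grip_width: 0.047
```

Run:
```python
from h import *
herr((612,200.3),6.3,-22.5,62.7)
```

```text
t 40.40 pos [609.4 222.5 175.3] F [ 0.2 -0.2 -1. ] g 0.047
axes x [-0.994 -0.11  -0.003] y [ 0.003  0.    -1.   ] q [ 0.24  0.14  1.61 -0.    1.38 -3.02]
back 0.1 lateral(left+) -0.2 height -2.5
```

Emit:
servo_tool --pt "0 0.6 0 0 0 0 -1" --pt "0 0 0 0 0 0 -1" --pt "0 0 0 0 0 0 -0.4" --pt "0 0 0 0 0 0 -0.4" --pt "0 0 0 0 0 0 -0.4" --pt "0 -10 0 0 0 0 -0.4" --pt "0 -25 0 0 0 0 -0.4" --pt "0 -35 0 0 0 0 0"

```text
time_s: 41.4
tool_pos: [608.6, 222.3, 244.3]
orientation: [0.039, -0.706, 0.706, -0.039]
ft_force: [-0.7, 0.7, 0.0]
grip_width: 0.49
```

Emit:
servo_tool --pt "0 -35 0 0 0 0 0.6" --pt "0 -20 0 0 0 0 0.6" --pt "0 0 0 0 0 0 0.6"

```text
time_s: 41.78
tool_pos: [609.8, 222.7, 301.6]
orientation: [-0.036, 0.706, -0.706, 0.041]
ft_force: [0.8, 0.0, -0.6]
grip_width: 0.797
```

```bash
cat >> h.py <<'E'
def hung(P,d,seat,y0,y1):
    m=(d>0)&(abs(P[...,0]-seat[0])<45)&(P[...,1]>y0)&(P[...,1]<y1)&(P[...,2]>180)&(P[...,2]<206); q=P[m]
    print(len(q)); t=[]
    for y in range(y0+5,y1,10):
        s=q[abs(q[:,1]-y)<4]
        if len(s)>5: s=s[s[:,2]>s[:,2].max()-3]; t.append((y,np.median(s[:,2]),s[:,0].mean())); 
    t=np.array(t); print(t.round(1).tolist(),'tilt deg %.1f'%np.degrees(np.arctan(np.polyfit(t[:,0],t[:,1],1)[0])))
E
python3 - <<'E'
from h import *
st(); p,d,ci=save("w12"); P=cloud(ci,d); hung(P,d,(612,200),175,270); hung(P,d,(585,341),320,410)
o=plates(P,d,cen=(("yellow",(446,222)),),r=80)
E
```

```text
t 41.77 pos [609.8 222.7 301.6] F [ 0.8  0.  -0.6] g 0.797
axes x [-0.994 -0.11  -0.007] y [ 0.007  0.001 -1.   ] q [ 0.24  0.07  1.48 -0.    1.59 -3.02]
965
[[180.0, 195.1, 616.2], [190.0, 195.4, 615.2], [200.0, 195.3, 614.2], [210.0, 195.5, 613.1], [220.0, 195.5, 612.0], [230.0, 195.6, 611.0], [240.0, 195.5, 609.9], [250.0, 195.6, 608.8], [260.0, 195.8, 607.6]] tilt deg 0.4
489
[[325.0, 194.5, 588.4], [335.0, 194.9, 587.7], [345.0, 195.4, 587.2], [355.0, 195.7, 586.2], [365.0, 196.1, 585.7], [375.0, 196.6, 584.8], [385.0, 196.0, 584.8]] tilt deg 1.7
yellow 551 centre [445.3 220. ] yaw -11.0 len 83.4 thick 7.5 z 82.9
```

View pics/w12.png

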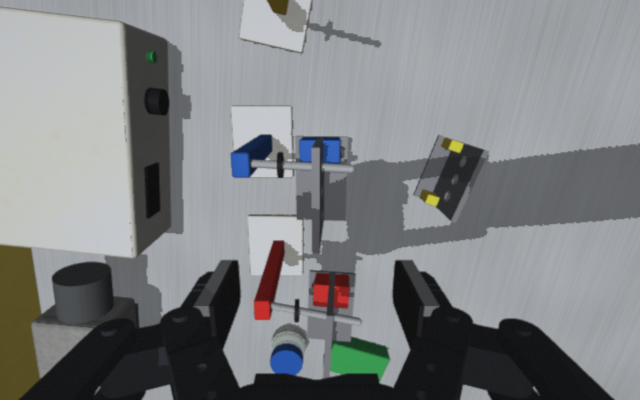

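Blue hangs level (0.4°) and red is tilted 1.7°. Now yellow at (450,178), which I'll grip 22 mm off-centre to keep the middle hole clear.

Run:
```python
from h import *
seq(([449.7,241.6,170],down(169),6))
```

```text
N=6 row [26.7, 21.5, -2.8] [0.0001, 0.0503, -0.0005] (max 34 mm/row)
```

Emit:
servo_tool --pt "26.7 21.5 -2.8 0 0.0503 -0.001 0.6" --pt "26.7 21.5 -2.8 0 0.0503 0 0.6" --pt "26.7 21.5 -2.8 0 0.0503 0 0.6" --pt "26.7 21.5 -2.8 0 0.0503 0 0.6" --pt "26.7 21.5 -2.8 0 0.0503 0 0.6" --pt "26.7 21.5 -2.8 0 0.0503 0 0.6" --pt "0 0 0 0 0 0 0.6" --pt "0 0 0 0 0 0 0.6"

```text
time_s: 42.82
tool_pos: [450.2, 241.6, 169.6]
orientation: [-0.068, -0.704, 0.704, 0.067]
ft_force: [-0.2, -0.2, -0.2]
grip_width: 0.798
```

Run:
```python
from h import *
st(); p,d,ci=save("w13"); P=cloud(ci,d); o=plates(P,d,cen=(("yellow",(446,220)),))['yellow']
a=np.radians(o[1]); g=o[0]+22*np.array([-np.sin(a),np.cos(a)]); print(g)
seq((np.r_[g,62],down(o[1]+180),4))
```

```text
t 42.83 pos [450.2 241.6 169.6] F [-0.2 -0.2 -0.2] g 0.798
axes x [-0.982  0.19  -0.001] y [ 0.001 -0.    -1.   ] q [ 0.35 -0.18  1.94 -0.    1.38 -2.6 ]
yellow 1037 centre [445.1 220.5] yaw -10.9 len 84.0 thick 5.6 z 83.2
[449.22112225 242.1160684 ]
N=4 row [0.5, 27.1, -0.0] [0.0002, -0.0004, -0.0006] (max 27 mm/row)
```

Emit:
servo_tool --pt "0.2 26.9 0 0 0 0 0.6" --pt "0.2 26.9 0 0 0 0 0.6" --pt "0.2 26.9 0 0 0 0 0.6" --pt "0.2 26.9 0 0 0 0 0.6" --pt "0 0 0 0 0 0 0.6" --pt "0 0 0 0 0 0 -1" --pt "0 0 0 0 0 0 -1" --pt "0 0 0 0 0 0 -1"

```text
time_s: 43.88
tool_pos: [450.2, 242.2, 63.6]
orientation: [0.069, 0.704, -0.703, -0.067]
ft_force: [0.4, 0.5, 0.6]
grip_width: 0.158
```

Emit:
servo_tool --pt "0 0 0 0 0 0 -1" --pt "0 0 0 0 0 0 -1" --pt "0 0 0 0 0 0 -1"

```text
time_s: 44.25
tool_pos: [450.0, 242.3, 63.3]
orientation: [0.069, 0.704, -0.703, -0.067]
ft_force: [-0.2, 1.3, 5.9]
grip_width: 0.045
```

Run:
```python
from h import *
st(); p,r,_=pose(); a=np.radians(-10.9); yl=-((p[:2]-[445.1,220.5])@[-np.sin(a),np.cos(a)]); print('yl',yl)
h,_=hang((605.5,58.7),-6.3,yl,p[2],60,10); print(h)
seq((p+[0,0,140],r,4),([h[0]-30,h[1],205],down(173.7),8))
```

```text
t 44.25 pos [450.  242.3  63.3] F [-0.2  1.3  5.9] g 0.045
axes x [-0.982  0.191 -0.003] y [ 0.003  0.001 -1.   ] q [ 0.35 -0.05  2.01 -0.    1.18 -2.6 ]
yl -22.314880207678474
[548.31105068  87.46417832 205.42401138]
N=4 row [-0.1, -35.0, -0.0] [0.0, 0.0, 0.0] (max 35 mm/row)
N=8 row [-11.5, -0.2, 17.8] [0.0002, -0.0103, -0.0004] (max 21 mm/row)
```

Emit:
servo_tool --pt "0 -35 0 0 0 0 -1" --pt "0 -35 0 0 0 0 -1" --pt "0 -35 0 0 0 0 -1" --pt "0 -35 0 0 0 0 -1" --pt "0 0 0 0 0 0 -1"

```text
time_s: 44.88
tool_pos: [450.3, 242.3, 204.3]
orientation: [0.07, 0.705, -0.703, -0.066]
ft_force: [0.9, -0.5, -3.1]
grip_width: 0.043
```

Emit:
servo_tool --pt "-11.5 0 17.8 0 -0.0103 0 -1" --pt "-11.5 0 17.8 0 -0.0103 0 -1" --pt "-11.5 0 17.8 0 -0.0103 0 -1" --pt "-11.5 0 17.8 0 -0.0103 0 -1" --pt "-11.5 0 17.8 0 -0.0103 0 -1" --pt "-11.5 0 17.8 0 -0.0103 0 -1" --pt "-11.5 0 17.8 0 -0.0103 0 -1" --pt "-11.5 0 17.8 0 -0.0103 0 -1"

```text
time_s: 45.88
tool_pos: [516.3, 86.3, 198.5]
orientation: [-0.037, -0.706, 0.706, 0.04]
ft_force: [-0.7, 0.8, -2.4]
grip_width: 0.04
```

Run:
```python
from h import *
A=((605.5,58.7),-6.3,-22.3,63.3)
herr(*A); seq((hang(*A,58,8)[0],down(173.7),3))
p,d,ci=save("w14"); P=cloud(ci,d); inhand(P,d,63.3,0); pegnear(P,d,(577.6,61.8),(605.5,58.7))
```

```text
t 45.88 pos [516.3  86.3 198.5] F [-0.7  0.8 -2.4] g 0.040
axes x [-0.994  0.109  0.004] y [-0.004 -0.    -1.   ] q [ 0.02 -0.17  1.88 -0.    1.43 -3.01]
back 91.7 lateral(left+) -4.7 height -6.0
N=3 row [-11.2, -1.5, -1.6] [-0.0002, 0.0002, 0.0014] (max 11 mm/row)
  toolz -25 top y 20.3 x 0.4
  toolz -15 top y 20.5 x 0.6
  toolz 15 top y 20.4 x 0.3
  toolz 25 top y 20.4 x 0.3
  toolz 35 top y 20.4 x 0.3
  toolz 45 top y 20.4 x 0.6
  toolz 55 top y 20.3 x 0.2
  toolz 65 top y 20.3 x 0.2
  toolz range -22.3 62.3 expected top y 20.7
peg x,ymin,ymax,dev,ztop
 (581.6, 56.2, 63.6, -1.4, 176.7)
 (589.6, 55.7, 62.5, -1.4, 174.2)
 (597.6, 54.6, 61.9, -1.3, 172.2)
```

Emit:
servo_tool --pt "-11.2 -1.5 -1 0 0 0.001 -1" --pt "-11.2 -1.5 -1 0 0 0.001 -1" --pt "-11.2 -1.5 -1 0 0 0.001 -1" --pt "0 0 0 0 0 0 -1" --pt "0 0 0 0 0 0 -1" --pt "0 0 0 0 0 0 -1"

```text
time_s: 46.68
tool_pos: [551.2, 86.4, 206.9]
orientation: [-0.04, -0.706, 0.706, 0.037]
ft_force: [-0.1, 0.0, -3.9]
grip_width: 0.043
```

Run:
```python
from h import *
A=((605.5,58.7),-6.3,-22.3,63.3)
herr(*A)
p,d,ci=save("w15"); P=cloud(ci,d); inhand(P,d,63.3,0); pegnear(P,d,(577.6,61.8),(605.5,58.7))
```

```text
t 46.67 pos [551.2  86.4 206.9] F [-0.1  0.  -3.9] g 0.043
axes x [-0.994  0.109 -0.004] y [ 0.004 -0.    -1.   ] q [ 0.02 -0.09  1.8  -0.    1.43 -3.01]
back 57.0 lateral(left+) -0.7 height 12.3
  toolz -25 top y 19.4 x 0.0
  toolz -15 top y 20.4 x -0.8
  toolz 15 top y 20.5 x -0.5
  toolz 25 top y 20.6 x -0.5
  toolz 35 top y 20.5 x -0.5
  toolz 45 top y 20.6 x -0.9
  toolz 55 top y 20.6 x -0.5
  toolz 65 top y 20.6 x -0.5
  toolz range -20.4 64.2 expected top y 20.7
peg x,ymin,ymax,dev,ztop
 (581.6, 56.1, 62.7, -2.0, 176.7)
 (589.6, 55.6, 62.2, -1.6, 174.4)
 (597.6, 54.5, 61.4, -1.6, 172.0)
```

View pics/w15.png

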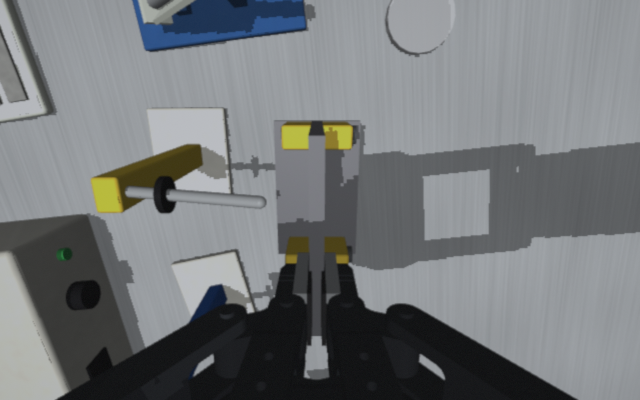

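The plate is centred 22 mm from the grip and hangs level. The peg tip at (263,202) lies in line with the middle hole. The near view puts the peg about 1.5 mm to the right, so I'm using that.

Run:
```python
from h import *
A=((605.5,57.3),-6.3,-22.1,63.3)
herr(*A); seq((hang(*A,37,0)[0],down(173.7),4))
```

```text
t 46.73 pos [551.3  86.4 207. ] F [-0.6 -0.2 -2.9] g 0.045
axes x [-0.994  0.109 -0.005] y [ 0.005 -0.    -1.   ] q [ 0.02 -0.09  1.8  -0.    1.43 -3.01]
back 57.1 lateral(left+) 0.9 height 12.4
N=4 row [-5.0, 4.5, 0.2] [0.0001, 0.0001, -0.0011] (max 7 mm/row)
```

Emit:
servo_tool --pt "-5 4.5 0.2 0 0 -0.001 -1" --pt "-5 4.5 0.2 0 0 -0.001 -1" --pt "-5 4.5 0.2 0 0 -0.001 -1" --pt "-5 4.5 0.2 0 0 -0.001 -1" --pt "0 0 0 0 0 0 -1" --pt "0 0 0 0 0 0 -1"

```text
time_s: 47.48
tool_pos: [571.4, 83.3, 189.0]
orientation: [0.039, 0.706, -0.706, -0.039]
ft_force: [0.5, 0.1, -2.6]
grip_width: 0.043
```

Run:
```python
from h import *
herr((605.5,57.3),-6.3,-22.1,63.3)
```

```text
t 47.48 pos [571.4  83.3 189. ] F [ 0.5  0.1 -2.6] g 0.043
axes x [-0.994  0.109 -0.   ] y [ 0.  0. -1.] q [ 0.02 -0.03  1.77  0.    1.4  -3.02]
back 36.8 lateral(left+) 0.0 height 0.2
```

Emit:
servo_tool --pt "-5.3 1.6 0 0 0 0 -1" --pt "-5.3 1.6 0 0 0 0 -1" --pt "-5.3 1.5 0 0 0 0 -1" --pt "-5.3 1.5 0 0 0 0 -1" --pt "0 0 0 0 0 0 -1"

```text
time_s: 48.1
tool_pos: [592.7, 80.9, 182.6]
orientation: [0.039, 0.706, -0.706, -0.039]
ft_force: [-0.1, -0.2, -3.3]
grip_width: 0.045
```

Run:
```python
from h import *
herr((605.5,57.3),-6.3,-22.1,63.3)
```

```text
t 48.10 pos [592.7  80.9 182.6] F [-0.1 -0.2 -3.3] g 0.045
axes x [-0.994  0.11  -0.   ] y [ 0.  0. -1.] q [ 0.01  0.02  1.72  0.    1.39 -3.02]
back 15.3 lateral(left+) -0.1 height -0.1
```

Emit:
servo_tool --pt "-5.3 1.5 0 0 0 0 -1" --pt "-5.3 1.5 0 0 0 0 -1" --pt "-4.7 1.4 0 0 0 0 -1" --pt "0 1.2 0 0 0 0 -1" --pt "0 1 0 0 0 0 -1" --pt "0 0.8 0 0 0 0 -1" --pt "0 0 0 0 0 0 -1"

```text
time_s: 48.98
tool_pos: [607.7, 79.3, 175.8]
orientation: [0.039, 0.706, -0.706, -0.038]
ft_force: [0.5, -0.8, -1.5]
grip_width: 0.045
```

Run:
```python
from h import *
herr((605.5,57.3),-6.3,-22.1,63.3)
```

```text
t 48.98 pos [607.7  79.3 175.8] F [ 0.5 -0.8 -1.5] g 0.045
axes x [-0.994  0.109 -0.001] y [ 0.001  0.    -1.   ] q [ 0.01  0.06  1.7   0.    1.38 -3.02]
back 0.2 lateral(left+) 0.0 height -2.5
```

Emit:
servo_tool --pt "0 0.7 0 0 0 0 -1" --pt "0 0 0 0 0 0 -1" --pt "0 0 0 0 0 0 -0.4" --pt "0 0 0 0 0 0 -0.4" --pt "0 0 0 0 0 0 -0.4" --pt "0 -10 0 0 0 0 -0.4" --pt "0 -25 0 0 0 0 -0.4" --pt "0 -35 0 0 0 0 0"

```text
time_s: 49.98
tool_pos: [607.1, 79.3, 245.0]
orientation: [0.038, 0.706, -0.706, -0.039]
ft_force: [0.4, -0.3, 0.3]
grip_width: 0.493
```

Emit:
servo_tool --pt "30 -45 0 0 0 0 0.3" --pt "30 -45 0 0 0 0 0.3" --pt "30 -45 0 0 0 0 0.3" --pt "0 0 0 0 0 0 0.3" --pt "0 0 0 0 0 0 0.3"

```text
time_s: 50.6
tool_pos: [518.1, 89.1, 380.0]
orientation: [0.039, 0.706, -0.706, -0.038]
ft_force: [0.1, 0.4, 0.9]
grip_width: 0.646
```

Run:
```python
from h import *
st(); p,d,ci=save("w16"); P=cloud(ci,d)
for s,a,b in (((606,57),15,102),((612,200),178,268),((585,341),320,408)):
    try: hung(P,d,s,a,b)
    except Exception as e: print('n/a',e)
D=P[...,:2]-rc; X=D@ex[:2]; Y=D@[-ex[1],ex[0]]
for j,y in enumerate((-55,0,55)):
    m=(abs(Y-y)<8)&(X>-90)&(X<60)&(P[...,2]>40)&(P[...,2]<155); q=P[m]; e=q-foot(j)
    if len(q)>20: print(j,len(q),'u range',np.percentile(e@U,[1,99]).round(1),'n',np.percentile(e@Nn,95).round(1))
```

```text
t 50.60 pos [518.1  89.1 380. ] F [0.1 0.4 0.9] g 0.646
axes x [-0.994  0.109 -0.001] y [ 0.002  0.    -1.   ] q [ 0.03 -0.23  1.64  0.    1.74 -3.  ]
969
[[20.0, 194.9, 603.0], [30.0, 195.1, 604.2], [40.0, 194.8, 605.3], [50.0, 195.0, 606.2], [60.0, 195.5, 607.2], [70.0, 195.1, 608.6], [80.0, 195.1, 609.7], [90.0, 195.4, 610.7], [100.0, 195.2, 611.1]] tilt deg 0.3
237
[[233.0, 194.7, 607.4], [243.0, 195.6, 608.7], [253.0, 195.6, 607.7], [263.0, 195.4, 606.7]] tilt deg 1.3
44
[[325.0, 189.4, 586.8]] tilt deg 16.2
2 1305 u range [ -1.5 149.7] n 6.3h.py:106: RankWarning: Polyfit may be poorly conditioned
  t=np.array(t); print(t.round(1).tolist(),'tilt deg %.1f'%np.degrees(np.arctan(np.polyfit(t[:,0],t[:,1],1)[0])))
```

View pics/w16.png

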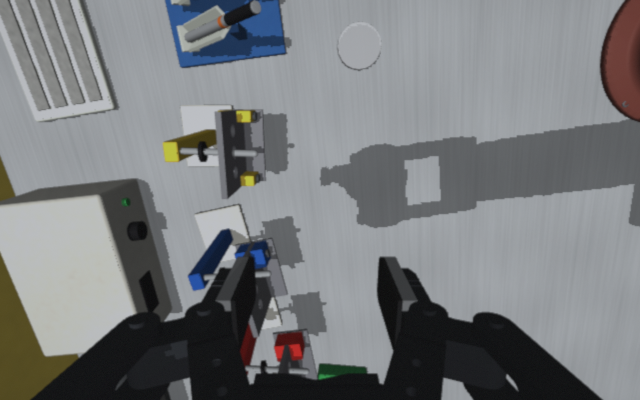

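Run:
```python
from h import *
for n in ("scene","top"):
    p,d,ci=save("f_"+n,n); P=cloud(ci,d); print(n)
    D=P[...,:2]-rc; X=D@ex[:2]; Y=D@[-ex[1],ex[0]]
    for j,y in enumerate((-55,0,55)):
        m=(abs(Y-y)<8)&(X>-90)&(X<60)&(P[...,2]>40)&(P[...,2]<155)&(d>0); q=P[m]; e=q-foot(j)
        if len(q)>20: print(j,len(q),'u',np.percentile(e@U,[1,99]).round(1),'n',np.percentile(e@Nn,[50,95]).round(1))
    for s,a,b in (((606,57),15,102),((612,200),178,268),((585,341),318,408)):
        try: hung(P,d,s,a,b)
        except Exception as ee: print('n/a')
p=cv2.imread("pics/f_scene.png")[120:320,200:460]; cv2.imwrite("pics/f_crop.png",cv2.resize(p,None,fx=3,fy=3,interpolation=cv2.INTER_CUBIC)[:600,:780])
```

```text
scene
0 199 u [-1.000e-01  1.486e+02] n [2.1 7.9]
1 194 u [ -0.6 148.4] n [2.4 8.1]
2 184 u [1.000e-01 1.484e+02] n [1.9 7.9]
92
[[20.0, 194.6, 602.6], [30.0, 192.8, 603.7], [40.0, 196.6, 606.7], [50.0, 198.3, 609.5], [60.0, 195.0, 607.7], [70.0, 200.4, 611.0], [80.0, 200.1, 613.8], [90.0, 199.1, 611.2]] tilt deg 5.2
66
[[183.0, 195.8, 615.2], [193.0, 195.8, 615.6], [213.0, 192.8, 611.7], [253.0, 194.7, 607.2]] tilt deg -1.0
68
[[323.0, 192.9, 587.7], [343.0, 196.6, 587.8], [363.0, 195.4, 585.8], [383.0, 198.6, 583.5]] tilt deg 4.5
top
0 147 u [ -2.1 151.5] n [ 5.9 11.1]
1 145 u [  0.9 153.8] n [ 5.7 10.9]
2 141 u [ -2.1 154.5] n [ 5.3 11.5]
15
[[20.0, 202.8, 602.9]] tilt deg 78.8
53
[[213.0, 200.0, 610.9], [223.0, 200.3, 611.0], [233.0, 204.4, 607.5], [243.0, 197.2, 610.1], [253.0, 200.7, 608.3], [263.0, 199.6, 608.6]] tilt deg -1.3
91
[[323.0, 197.8, 587.9], [333.0, 199.5, 585.8], [343.0, 200.7, 585.9], [353.0, 202.4, 584.7], [363.0, 205.9, 587.6], [373.0, 199.3, 583.9], [383.0, 201.2, 582.3], [393.0, 201.3, 583.9], [403.0, 199.8, 582.6]] tilt deg 1.1h.py:106: RankWarning: Polyfit may be poorly conditioned
  t=np.array(t); print(t.round(1).tolist(),'tilt deg %.1f'%np.degrees(np.arctan(np.polyfit(t[:,0],t[:,1],1)[0])))
```

View pics/f_crop.png

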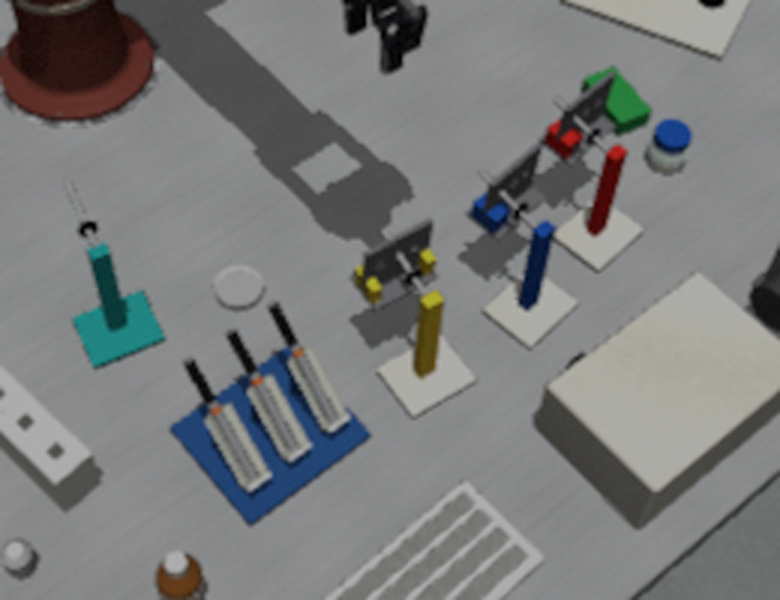

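The scene view shows all three brackets on their own hooks, three rods home in the rest (all reading the same, about 0 to 148 mm along the rod), and the holder empty. The bystanders in view have not moved.

```bash
python3 -c "
from h import *
st(); print(env.job_done())"
```

```text
t 50.75 pos [517.9  89.  377.7] F [0.6 0.1 0.2] g 0.650
axes x [-0.994  0.11   0.003] y [-0.003  0.    -1.   ] q [ 0.03 -0.23  1.64  0.    1.74 -3.  ]
the job is handed in; nothing more can be done
None
```

The kit is put away and the job is handed in, at 50.8 s of the 210 s allowed. All three brackets and all three rods were present.

- **Rods:** All three were drawn from the holder and laid in the rest. I pushed each against its stop; contact forces were 52, 11 and 5 N. The last look showed all three lying alike, from about 0 to 148 mm along the trough.
- **Brackets:** Red hangs by its +22 hole, turned half round so that it clears blue. Blue hangs by its -22 hole, and yellow by the middle one. Blue appeared to have been moved a few centimetres before I reached it, so I measured it again before gripping.
- **Level, close wrist views:** Yellow was tilted 0.3° and blue 0.4°. Red was tilted about 1.7° in two looks, and I left it so.
- **Checks that disagreed:** The far cameras gave rougher tilts, up to about 5° for red and yellow and -1 to -1.3° for blue. The last wrist look read blue at 1.3° while partly hidden by the gripper. I trusted the close, clear views.
- **Bystanders:** The ones in the last view looked unmoved. I did not measure them, and the mouse was not in that view.

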